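# Open the leak-test box, load it and zero its gauge

## Task

With the slotted screwdriver give all four cam fasteners of the blue leak-test box their quarter turn, put the screwdriver back upright in its stand, then lift the access panel off and lay it flat on the bench, handle up. Then lay every solenoid module that is on the bench side by side, flat and label up, in the box's bay. Last, turn the bezel of the gauge beside the box until its red zero mark stands at the needle, leaving the pin wrench and the aerosol can alone.

Things in the scene. Friction and masses are not known exactly. Their poses are not given: they have to be found in the camera images.
- test_box: blue open-topped metal box, fixed, 182 (x) x 176 (y) x 75 mm high; origin at the centre of its underside. A ledge round the top, 70 mm above the bench, carries the panel inside an outer lip 75 mm high. On its left (+y) side a foot carries the gauge at (x, y) = (45, 140) mm. The bench right of the box and beyond the stand is free for the panel; the bench ends at world y = -367 mm and x = 660 mm.
- bay (a point): centre of the bay's flat floor, 34 mm above the bench, axes as the box's. Inner walls at x = +-79, y = +-74 mm. Bosses of 16 mm diameter with the cams on top (up to 88 mm above the bench) stand at (x, y) = (+-66, +-45) mm, so modules go in lengthwise along x, side by side in y: centres at x = 0, y = +-33 mm leave room for fingers.
- cam_near_left (a joint): angle (rad) of the near left cam fastener (robot side, +y), about a vertical axis: 0 = locked, head across the panel's hole (along the box's x); grows anticlockwise seen from above. From 1.35 to the stop at 1.6 the head is in line with the hole and the panel lifts off over it. It stays where it is left (friction 0.06 N m). Starts at 0 to 0.15.
- cam_near_right (a joint): the same for the cam fastener at the near right corner
- cam_far_left (a joint): the same for the cam fastener at the far left corner
- cam_far_right (a joint): the same for the cam fastener at the far right corner
- cam_near_left_slot (a point): top centre of the near left cam's head, 88 mm above the bench; turns with the cam, x along the slot. The oblong head is 36 (x) x 18 (y) mm, 12 mm high, its underside 2 mm above the panel. The slot runs along its whole length, 7.5 mm wide, 8 mm deep, open at both ends and at the top.
- cam_near_right_slot (a point): the same for the near right cam
- cam_far_left_slot (a point): the same for the far left cam
- cam_far_right_slot (a point): the same for the far right cam
- panel: loose grey access panel, 170 (x) x 164 (y) x 4 mm, about 0.35 kg, on the ledge of the box with 2 mm play; origin at the centre of its underside. Four oblong holes 25 (x) x 43 (y) mm for the cams. A straight black bar handle lies along y across the middle, 100 mm long, 12 x 12 mm thick, its centre 36 mm above the panel's underside.
- driver: loose slotted screwdriver, 140 mm long, 0.12 kg, upright in its stand; origin at the blade's tip, z up along it, x along the blade's width. Blade 22 (x) x 3.5 (y) mm; shaft of 12 mm diameter; black flange 50 mm across, 66 to 72 mm above the tip; orange handle with flat sides, 34 (x) x 22 (y) mm, 72 to 140 mm above the tip. In the stand its tip is 14 mm above the bench.
- driver_stand: grey block, fixed, 70 x 70 x 80 mm high with a square hole 28 x 28 mm down through its middle; origin at the centre of its underside. The driver hangs in the hole with its flange lying on the block's top, any way round.
- module_1: loose black solenoid module lying label up, a block 33 (x) x 91 (y) x 31 mm, about 0.09 kg; origin at the centre of its underside. Of module_1 and module_2 one or both are there; None when absent.
- module_2: the other module, as module_1
- bezel_zero (a point): the red zero mark on the bezel's rim, 22 mm from the gauge's axis, 60 mm above the bench. The bezel is a dark round knob of 50 mm diameter, 41 to 60 mm above the bench, on a thinner post of 36 mm diameter; it stays where it is left (friction 0.04 N m).
- bezel_centre (a point): centre of the bezel on the gauge's vertical axis, at the bezel's top (60 mm above the bench)
- needle_point (a point): the point of the bezel's rim at which the needle points, 22 mm from the gauge's axis; the needle stays still during the job. The zero mark must come to it.
- bezel (a joint): angle (rad) of the bezel, grows anticlockwise seen from above; range -1.0 to 1.8. Mark and needle meet when it equals the needle's angle.
- needle (a joint): angle (rad) of the needle, same sense and zero as the bezel's
- pin_wrench: bystander: flat steel pin wrench 174 mm long, lying in front of the box; origin at its underside
- can_blue: bystander: white and blue aerosol can, 68 mm in diameter, 255 mm high, standing at the far left; origin at its underside
Things that resemble listed ones, but are neither listed nor needed, are in the scene too. What is shaped like the driver but pink is not meant.

How it is judged:
By the outcome, as a careful person would: the job done as asked, in the order asked, and still so for the second after the job is handed in, with the robot touching nothing.
Of module_1, module_2 only 1 to 2 are there at a start; the rules pass over those that are not, and their reading is None.
At some moment in a run one of module_1, module_2 may be knocked a few centimetres aside while the robot is not near it.
It also fails if it takes over 208 s, if anything falls off the work surface, if the arm or the gripper's body presses on something with over 40 N, if the wrist force passes 120 N, or if a joint passes its speed limit or range.

## Robot

A 6-joint arm with a two-finger parallel gripper is mounted at the origin on the work surface; the furniture and walls round the work are solid. World frame = base frame: x ahead of the robot, y to its left, z up, the work surface at z = 0. Lengths are in m, angles in rad, forces in N, time in s.
With the tool pointing down it reaches from about 0.375 to 0.925 m from the base axis. Payload 5.7 kg.
Tool frame: the origin (TCP) lies between the finger pads; the fingertips stand 14 mm ahead of it and the grasp point (between the pads) lies 5 mm behind it; z points along the fingers, y is the line along which they close (so a half turn about z gives the same grasp; the last joint's range is limited). The gripper opens to 85 mm and grips with 20 to 120 N. Pads are 22 mm wide; open, the fingers measure 114 mm over their backs; the gripper's body (76 mm by 85 mm) begins 54 mm behind the grasp point. The pads swing forward as they close: fully open they stand 13 mm farther back than shut.
Start: joints at [1.028, 0.359, 1.51, -0, 1.272, -0.115], TCP at [0.249, 0.546, 0.245] pointing down, gripper open.
Joint ranges: [-2.97, 2.97], [-1.01, 2.36], [0.21, 2.38], [-0.96, 4.11], [0.2, 2.71], [-2.98, 2.98]. Speed limits (rad/s): [2.39, 2.39, 3.14, 3.14, 3.14, 3.14].

## Interface

Orientations are given as a rotation vector (axis times angle).
In Python, from bench import manip, grab_frame, job gives the robot as it stands. The module is installed in compiled form; this text tells all that it offers.
- The arm moves only by the tool jog_arm, never from a script. Its argument "steps" is a list of rows, each an object of numbers: "grip": the closure in counts, from 0 (fully open) to 255 (shut); "dx", "dy", "dz": the shift along the tool's x, y, z in mm; "wx", "wy", "wz": the turn, a rotation vector about the tool's x, y, z in degrees. In form: [{"grip": .., "dx": .., "dy": .., "dz": .., "wx": .., "wy": .., "wz": ..}, ...]. A call has exactly 5 rows; each row shifts and turns the commanded pose from where the row before left it, along the tool's axes as they then stand; what a row does not reach is not made up. A row lasts 1/8 s, in which the tool goes at most 62.5 mm and 10.7 degrees, less where a joint would pass 70% of its speed; a pose out of reach is approached as far as the arm can. A call with a gripper value outside its range is refused whole. The fingers move at their own pace and stop on an object; the grip force is fixed at half the most. Time passes only in rows, so rows that do not move let the fingers close, or fill a call up. It gives the time, the measured TCP pose, the force, the opening and the grip force at its end, in the units of the state.
- manip.get_state(): the state, without advancing time (a new reading comes with each control period).
- grab_frame(name): name is "side" or "top" or "wrist"; returns a dict with "pixels" (384x512x3 uint8, red, green, blue), "z_map" (384x512 float32, m along the optical axis (not along the pixel's ray), 0 where there is no reading), "K" (3x3 intrinsics, pixels), "dist_coeffs" ([k1, k2, p1, p2, k3] as OpenCV has them; the pictures are not rectified), "position" and "orientation" of the camera in the world; the wrist camera has in their place "T_tool_cam" (4x4, takes a point from camera to tool coordinates, whose origin is the TCP and whose axes are the flange's). Camera axes: x right, y up, looking along -z (the intrinsics and any distortion apply to the point x, -y, -z); pixel columns grow to the right and rows downward; lengths in m; the calibration is good to about 2 mm. A picture is of the moment at which its call begins: read the wrist's pose just before it.
- job.sign_off(): hands the job in; it is judged then, once.
The state is a dict: "time": time; "joints": joint angles; "dq": joint speeds; "effort": joint torques, N m; "tool_pos": TCP position; "tcp_rot": TCP orientation; "wrist_force": force on the tool from outside, world axes, zero at the start; "torque": the same for the moment, N m; "grip_width": finger opening in m; "grip_force": force on a finger pad.
Only numpy, scipy, OpenCV 4.12 (cv2) and the standard library are available. Lean on these libraries where they do the work, as an engineer would, in place of code of your own. Each camera call takes 0.05 s, during which the arm holds its last target. There are 200 camera calls.

## Working session

There is one attempt and no reset: what is moved stays moved. The work goes in short steps, Python scripts to look and compute and a tool call to move; the robot and the scene stay as the last step left them, time stands still between calls to the robot, and variables do not carry over. Pictures are saved under pics/ and viewed, at most 14 in all, crops included, and the job is handed in when it is done.

Besides the shell and the picture viewer there is one more tool, called after ">>>" in YAML: its name, and indented under it one key for each argument. jog_arm: Moves the arm, as the interface text tells. Its arguments: {"type":"object","properties":{"steps":{"type":"array"}},"required":["steps"]}

```bash
mkdir -p pics; cat > h.py <<'E'
import numpy as np, cv2, json
from scipy.spatial.transform import Rotation as R
from bench import manip, grab_frame, job
def pose(f,st=None):
    """camera->world 4x4"""
    if "T_tool_cam" in f:
        T=np.eye(4);T[:3,:3]=R.from_rotvec(st["tcp_rot"]).as_matrix();T[:3,3]=st["tool_pos"]
        return T@np.array(f["T_tool_cam"])
    T=np.eye(4);o=np.array(f["orientation"],float)
    T[:3,:3]=o if o.shape==(3,3) else R.from_rotvec(o).as_matrix()
    T[:3,3]=f["position"];return T
def rays(f,T,uv):
    uv=np.asarray(uv,float).reshape(-1,1,2)
    n=cv2.undistortPoints(uv,np.array(f["K"]),np.array(f["dist_coeffs"]))[:,0]
    d=np.c_[n[:,0],-n[:,1],-np.ones(len(n))]
    return d@T[:3,:3].T
def onplane(f,T,uv,z):
    d=rays(f,T,uv);return T[:3,3]+d*((z-T[2,3])/d[:,2])[:,None]
def bydepth(f,T,uv):
    uv=np.asarray(uv).reshape(-1,2);d=rays(f,T,uv)
    z=f["z_map"][uv[:,1].astype(int),uv[:,0].astype(int)]
    return T[:3,3]+d*z[:,None]
def cloud(f,T):
    h,w=f["z_map"].shape;u,v=np.meshgrid(np.arange(w),np.arange(h))
    return bydepth(f,T,np.c_[u.ravel(),v.ravel()]).reshape(h,w,3)
def shot(name,save=None):
    st=manip.get_state();f=grab_frame(name);T=pose(f,st)
    if save: np.savez(save+'.npz',rgb=f["pixels"],P=cloud(f,T)); cv2.imwrite('pics/'+save+'.png',f["pixels"][:,:,::-1])
    return f,T,st
E
python3 - <<'E'
from h import *
fs=[]
for n in("top","side","wrist"):
    f,T,st=shot(n,n+'0');print(n,np.round(T,3).tolist(),f["K"][0][0] ,np.array(f["orientation"]).shape if "orientation" in f else '')
print(st)
E
```

```text
top [[-0.024, 0.973, -0.228, 0.174], [-1.0, -0.023, 0.005, 0.109], [-0.001, 0.228, 0.974, 1.311], [0.0, 0.0, 0.0, 1.0]] 443.3749222458578 (3,)
side [[0.976, 0.155, -0.15, 0.243], [-0.215, 0.632, -0.745, -0.955], [-0.021, 0.759, 0.651, 1.024], [0.0, 0.0, 0.0, 1.0]] 380.991565009464 (3,)
wrist [[0.415, -0.871, -0.264, 0.183], [0.91, 0.397, 0.121, 0.578], [-0.001, -0.29, 0.957, 0.373], [0.0, 0.0, 0.0, 1.0]] 314.16582462005124 
{'time': 0.1, 'joints': array([ 1.02790538e+00,  3.59443354e-01,  1.51133202e+00,  3.51701809e-05,
        1.27250407e+00, -1.15101804e-01]), 'dq': array([-4.59860560e-04, -1.42516531e-04, -4.33210202e-03,  1.24432290e-03,
       -7.65822257e-04,  4.70552168e-05]), 'effort': array([-3.72425093e-04, -5.28646553e+01, -2.79353660e+01, -4.77016565e-04,
        5.03079908e-03, -1.94714977e-05]), 'tool_pos': array([0.24860479, 0.54542163, 0.24452847]), 'tcp_rot': array([-6.66750721e-01, -3.06943283e+00,  2.48998838e-03]), 'wrist_force': array([-0.10535157, -0.82741302,  0.4057996 ]), 'torque': array([-0.02346418, -0.03519863, -0.00365482]), 'grip_force': 0.0, 'grip_width': 0.08536514405864484}
```

View pics/top0.png

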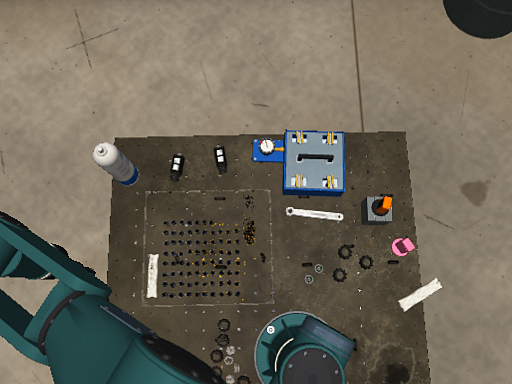

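View pics/side0.png

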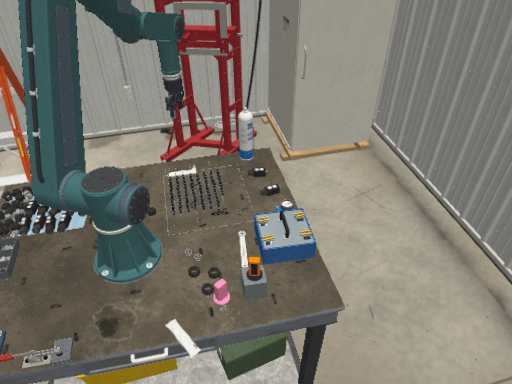

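The top view shows the blue box (315,160) with its panel and gold cams, the gauge (267,147), modules at (177,166) and (221,158), the wrench (315,214), and the can (115,163). The driver could be the orange handle in the grey stand (384,205) or the pink lookalike (402,246), and I choose the orange one. The side view agrees: orange (255,268), pink (222,292).

```bash
python3 - <<'E'
from h import *
for n in("top0","side0"):
    d=np.load(n+'.npz');rgb=d['rgb'];P=d['P'];hsv=cv2.cvtColor(rgb,cv2.COLOR_RGB2HSV)
    w=(P[...,0]>0.3)&(P[...,0]<0.67)&(P[...,1]>-.37)&(P[...,1]<.5)
    def rep(nm,m):
        k,l,s,c=cv2.connectedComponentsWithStats((m&w).astype(np.uint8))
        for i in range(1,k):
            if s[i,4]>12:
                q=P[l==i];r=cv2.minAreaRect(q[:,:2].astype(np.float32)*1000)
                print(n,nm,s[i,4],c[i].round(),'mean',q.mean(0).round(3),'zmax',np.percentile(q[:,2],95).round(3),'rect',np.round(r[0]),np.round(r[1]),round(r[2]))
    H,S,V=[hsv[...,i].astype(int) for i in range(3)]
    rep('blue',(H>100)&(H<125)&(S>140)&(P[...,2]>.03))
    rep('orange',(H>5)&(H<18)&(S>180)&(V>120)&(P[...,2]>.05))
    rep('gold',(H>15)&(H<30)&(S>90)&(V>100)&(P[...,2]>.07))
    rep('module',(P[...,2]>.02)&(P[...,2]<.05)&(V<90)&(P[...,1]>.15))
    rep('gauge',(P[...,2]>.045)&(P[...,2]<.07)&(P[...,1]>.1)&(P[...,1]<.28))
    rep('high',(P[...,2]>.07)&(P[...,1]<-.1))
a=cv2.resize(np.load('top0.npz')['rgb'][115:265,240:430],(760,600),interpolation=2)[:,:,::-1]
cv2.imwrite('pics/crop1.png',a)
E
```

```text
top0 blue 536 [312. 176.] mean [ 0.5   -0.055  0.064] zmax 0.076 rect [547. -63.] [177. 183.] 87
top0 blue 17 [309. 131.] mean [ 0.637 -0.052  0.072] zmax 0.079 rect [637. -54.] [38.  4.] 84
top0 blue 32 [131. 178.] mean [0.515 0.479 0.039] zmax 0.047 rect [517. 479.] [14. 48.] 51
top0 blue 14 [380. 203.] mean [ 0.403 -0.23   0.127] zmax 0.144 rect [ 403. -230.] [ 1. 14.] 69
top0 orange 98 [387. 202.] mean [ 0.4   -0.24   0.152] zmax 0.156 rect [ 401. -241.] [22. 35.] 73
top0 gold 23 [297. 137.] mean [ 0.615 -0.016  0.086] zmax 0.089 rect [615. -16.] [32.  6.] 5
top0 gold 20 [302. 136.] mean [ 0.617 -0.029  0.084] zmax 0.089 rect [617. -29.] [ 4. 33.] 86
top0 gold 22 [328. 138.] mean [ 0.611 -0.105  0.085] zmax 0.087 rect [ 610. -105.] [ 4. 33.] 86
top0 gold 23 [332. 138.] mean [ 0.609 -0.119  0.086] zmax 0.09 rect [ 610. -120.] [ 6. 32.] 86
top0 gold 26 [296. 180.] mean [ 0.484 -0.008  0.086] zmax 0.091 rect [485.  -8.] [ 4. 35.] 89
top0 gold 18 [301. 181.] mean [ 0.482 -0.02   0.086] zmax 0.092 rect [485. -20.] [ 4. 34.] 88
top0 gold 24 [328. 181.] mean [ 0.479 -0.098  0.085] zmax 
[... 4131 characters left out ...]
ct [380. 304.] [139.  14.] 89
side0 module 60 [256. 171.] mean [0.545 0.338 0.027] zmax 0.032 rect [548. 341.] [31. 77.] 82
side0 module 97 [207. 189.] mean [0.321 0.26  0.035] zmax 0.043 rect [322. 262.] [216.  15.] 90
side0 module 86 [215. 190.] mean [0.35  0.244 0.035] zmax 0.044 rect [352. 252.] [ 15. 193.] 0
side0 module 76 [270. 189.] mean [0.571 0.202 0.027] zmax 0.033 rect [573. 206.] [78. 36.] 7
side0 high 724 [288. 240.] mean [ 0.545 -0.128  0.078] zmax 0.091 rect [ 544. -130.] [ 61. 183.] 89
side0 high 568 [254. 273.] mean [ 0.397 -0.253  0.1  ] zmax 0.154 rect [ 399. -245.] [72. 71.] 87
side0 high 69 [226. 291.] mean [ 0.305 -0.299  0.1  ] zmax 0.14 rect [ 307. -299.] [13. 34.] 0
```

View pics/crop1.png

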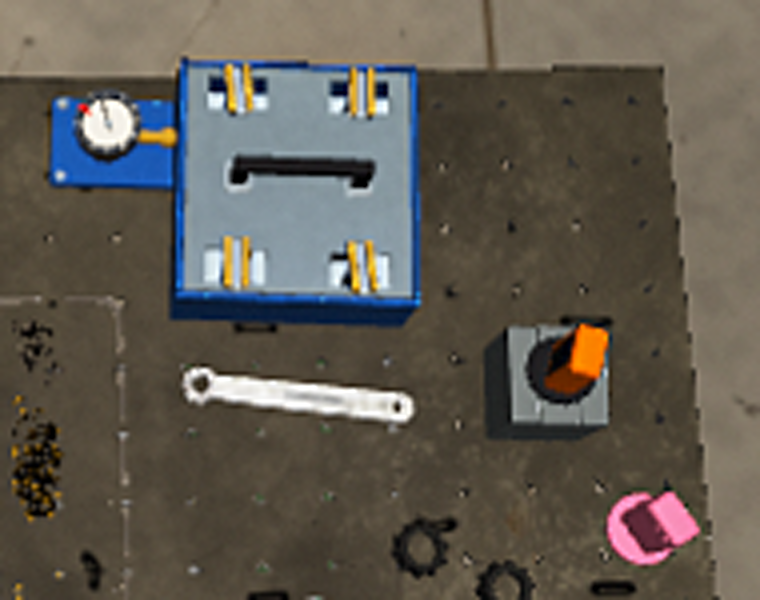

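The crop confirms the orange handle standing in the grey block (555,385 in the crop) as the driver. The pink one at (650,525) is left alone. Box centre is about (0.547,-0.065), yaw about -3°, with the driver at about (0.400,-0.242) and its top at 0.154, which matches 14+140 mm.

```bash
cat > plan.py <<'E'
from h import *
def cur():
    s=manip.get_state();M=R.from_rotvec(s["tcp_rot"]).as_matrix()
    return np.array(s["tool_pos"]),np.degrees(np.arctan2(M[1,1],M[0,1])),M,s
def plan(wps,mm=45,deg=9,nd=0,tilt=True):
    """wps: (x,y,z,psi or None, grip[, mm]); psi = world yaw of tool y. Prints calls of 5 rows."""
    p,psi,M,s=cur();rows=[]
    print('at',p.round(4),round(psi,1),'tilt z',M[:,2].round(3))
    for w in wps:
        t=np.array(w[:3]);tp=psi if w[3] is None else w[3];m=w[5] if len(w)>5 else mm
        n=max(1,int(np.ceil(max(np.linalg.norm(t-p)/(m/1000),abs(tp-psi)/deg-1e-6))))
        p0,q0=p.copy(),psi
        for i in range(1,n+1):
            c,s_=np.cos(np.radians(psi)),np.sin(np.radians(psi))
            A=np.array([[-s_,c,0],[c,s_,0],[0,0,-1]])  # columns tool x? rows below
            X=np.array([-s_,c,0]);Y=np.array([c,s_,0]);Z=np.array([0,0,-1.])
            X=np.cross(Y,Z)
            d=(p0+(t-p0)*i/n-p)*1000;l=np.round([d@X,d@Y,d@Z],nd)
            wz=np.round(-(q0+(tp-q0)*i/n-psi))
            p=p+(X*l[0]+Y*l[1]+Z*l[2])/1000;psi=psi-wz
            r={"grip":w[4]}
            for k,v in zip(("dx","dy","dz","wz"),(*l,wz)):
                if v: r[k]=int(v) if v==int(v) else float(v)
            rows.append(r)
    while len(rows)%5: rows.append({"grip":rows[-1]["grip"]})
    for i in range(0,len(rows),5): print(json.dumps(rows[i:i+5]))
    print('end',p.round(4),round(psi,1))
E
python3 -c "
from plan import *
print(cur()[2].round(3).tolist())
plan([(.45,.30,.28,30,0),(.50,0,.28,-50,0),(.400,-.242,.27,-107,0)],mm=55,deg=10)"
```

```text
[[-0.91, 0.415, -0.001], [0.415, 0.91, -0.001], [0.0, -0.001, -1.0]]
at [0.2487 0.5455 0.2446] 65.5 tilt z [-0.001 -0.001 -1.   ]
[{"grip": 0, "dx": -48, "dy": -23, "dz": -6, "wz": 6}, {"grip": 0, "dx": -49, "dy": -19, "dz": -6, "wz": 6}, {"grip": 0, "dx": -51, "dy": -12, "dz": -6, "wz": 6}, {"grip": 0, "dx": -53, "dy": -8, "dz": -6, "wz": 6}, {"grip": 0, "dx": -53, "dy": -2, "dz": -5, "wz": 6}]
[{"grip": 0, "dx": -53, "dy": 4, "dz": -6, "wz": 5}, {"grip": 0, "dx": -32, "dy": -12, "wz": 9}, {"grip": 0, "dx": -33, "dy": -7, "wz": 9}, {"grip": 0, "dx": -33, "dy": -2, "wz": 9}, {"grip": 0, "dx": -34, "dy": 3, "wz": 9}]
[{"grip": 0, "dx": -33, "dy": 9, "wz": 9}, {"grip": 0, "dx": -30, "dy": 14, "wz": 9}, {"grip": 0, "dx": -29, "dy": 18, "wz": 9}, {"grip": 0, "dx": -25, "dy": 22, "wz": 9}, {"grip": 0, "dx": -21, "dy": 27, "wz": 8}]
[{"grip": 0, "dx": -39, "dy": 20, "dz": 2, "wz": 10}, {"grip": 0, "dx": -35, "dy": 26, "dz": 1, "wz": 9}, {"grip": 0, "dx": -30, "dy": 31, "dz": 2, "wz": 10}, {"grip": 0, "dx": -25, "dy": 37, "dz": 1, "wz": 9}, {"grip": 0, "dx": -18, "dy": 39, "dz": 2, "wz": 10}]
[{"grip": 0, "dx": -11, "dy": 42, "dz": 2, "wz": 9}, {"grip": 0}, {"grip": 0}, {"grip": 0}, {"grip": 0}]
end [ 0.4004 -0.2418  0.2696] -106.5
```

>>> jog_arm:
  steps:
    - {"grip":0,"dx":-48,"dy":-23,"dz":-6,"wz":6}
    - {"grip":0,"dx":-49,"dy":-19,"dz":-6,"wz":6}
    - {"grip":0,"dx":-51,"dy":-12,"dz":-6,"wz":6}
    - {"grip":0,"dx":-53,"dy":-8,"dz":-6,"wz":6}
    - {"grip":0,"dx":-53,"dy":-2,"dz":-5,"wz":6}

```text
schema error: expected keys grip, dx, dy, dz, wx, wy, wz
```

>>> jog_arm:
  steps:
    - {"grip":0,"dx":-53,"dy":4,"dz":-6,"wz":5}
    - {"grip":0,"dx":-32,"dy":-12,"wz":9}
    - {"grip":0,"dx":-33,"dy":-7,"wz":9}
    - {"grip":0,"dx":-33,"dy":-2,"wz":9}
    - {"grip":0,"dx":-34,"dy":3,"wz":9}

```text
schema error: expected keys grip, dx, dy, dz, wx, wy, wz
```

>>> jog_arm:
  steps:
    - {"grip":0,"dx":-33,"dy":9,"wz":9}
    - {"grip":0,"dx":-30,"dy":14,"wz":9}
    - {"grip":0,"dx":-29,"dy":18,"wz":9}
    - {"grip":0,"dx":-25,"dy":22,"wz":9}
    - {"grip":0,"dx":-21,"dy":27,"wz":8}

```text
schema error: expected keys grip, dx, dy, dz, wx, wy, wz
```

>>> jog_arm:
  steps:
    - {"grip":0,"dx":-39,"dy":20,"dz":2,"wz":10}
    - {"grip":0,"dx":-35,"dy":26,"dz":1,"wz":9}
    - {"grip":0,"dx":-30,"dy":31,"dz":2,"wz":10}
    - {"grip":0,"dx":-25,"dy":37,"dz":1,"wz":9}
    - {"grip":0,"dx":-18,"dy":39,"dz":2,"wz":10}

```text
schema error: expected keys grip, dx, dy, dz, wx, wy, wz
```

>>> jog_arm:
  steps:
    - {"grip":0,"dx":-11,"dy":42,"dz":2,"wz":9}
    - {"grip":0}
    - {"grip":0}
    - {"grip":0}
    - {"grip":0}

```text
schema error: expected keys grip, dx, dy, dz, wx, wy, wz
```

```bash
cat > look.py <<'E'
from plan import *
import sys
f,T,st=shot("wrist",sys.argv[1])
print(cur()[0].round(4),round(cur()[1],1),'q',np.round(st['joints'],2),'t',st['time'])
E
python3 look.py w1; python3 - <<'E'
from h import *
d=np.load('w1.npz');rgb=d['rgb'];P=d['P']
H,S,V=[cv2.cvtColor(rgb,cv2.COLOR_RGB2HSV)[...,i].astype(int) for i in range(3)]
m=(H>4)&(H<20)&(S>150)&(P[...,2]>.14);q=P[m];print(m.sum(),np.median(q,0),cv2.minAreaRect((q[:,:2]*1000).astype(np.float32)))
E
```

```text
[0.2487 0.5456 0.2448] 65.5 q [ 1.03  0.36  1.51  0.    1.27 -0.12] t 0.15
0 [nan nan nan] ((0.0, 0.0), (0.0, 0.0), 0.0)
  return _methods._mean(a, axis=axis, dtype=dtype,
  ret = um.true_divide(
```

View pics/w1.png

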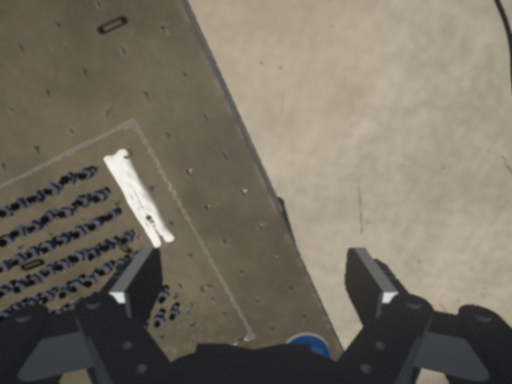

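That picture was taken before any motion, because the calls were refused for missing keys; it shows only the bench and the fingers at (140,280) and (370,280). I'll resend with all the keys.

>>> jog_arm:
  steps:
    - {"grip":0,"dx":-48,"dy":-23,"dz":-6,"wx":0,"wy":0,"wz":6}
    - {"grip":0,"dx":-49,"dy":-19,"dz":-6,"wx":0,"wy":0,"wz":6}
    - {"grip":0,"dx":-51,"dy":-12,"dz":-6,"wx":0,"wy":0,"wz":6}
    - {"grip":0,"dx":-53,"dy":-8,"dz":-6,"wx":0,"wy":0,"wz":6}
    - {"grip":0,"dx":-53,"dy":-2,"dz":-5,"wx":0,"wy":0,"wz":6}

```text
time: 0.82
tool_pos: [0.4176, 0.3397, 0.2745]
tcp_rot: [1.443, 2.79, 0.0]
wrist_force: [0.9, -0.2, 0.1]
grip_width: 0.0853
grip_force: 0.0
```

>>> jog_arm:
  steps:
    - {"grip":0,"dx":-53,"dy":4,"dz":-6,"wx":0,"wy":0,"wz":5}
    - {"grip":0,"dx":-32,"dy":-12,"dz":0,"wx":0,"wy":0,"wz":9}
    - {"grip":0,"dx":-33,"dy":-7,"dz":0,"wx":0,"wy":0,"wz":9}
    - {"grip":0,"dx":-33,"dy":-2,"dz":0,"wx":0,"wy":0,"wz":9}
    - {"grip":0,"dx":-34,"dy":3,"dz":0,"wx":0,"wy":0,"wz":9}

```text
time: 1.45
tool_pos: [0.4724, 0.1658, 0.2802]
tcp_rot: [-2.331, -2.106, 0.0]
wrist_force: [0.9, 0.0, 0.1]
grip_width: 0.0855
grip_force: 0.0
```

>>> jog_arm:
  steps:
    - {"grip":0,"dx":-33,"dy":9,"dz":0,"wx":0,"wy":0,"wz":9}
    - {"grip":0,"dx":-30,"dy":14,"dz":0,"wx":0,"wy":0,"wz":9}
    - {"grip":0,"dx":-29,"dy":18,"dz":0,"wx":0,"wy":0,"wz":9}
    - {"grip":0,"dx":-25,"dy":22,"dz":0,"wx":0,"wy":0,"wz":9}
    - {"grip":0,"dx":-21,"dy":27,"dz":0,"wx":0,"wy":0,"wz":8}

```text
time: 2.08
tool_pos: [0.5006, -0.0007, 0.2802]
tcp_rot: [-2.95, -1.08, 0.0]
wrist_force: [-0.4, -0.6, 0.6]
grip_width: 0.0856
grip_force: 0.0
```

>>> jog_arm:
  steps:
    - {"grip":0,"dx":-39,"dy":20,"dz":2,"wx":0,"wy":0,"wz":10}
    - {"grip":0,"dx":-35,"dy":26,"dz":1,"wx":0,"wy":0,"wz":9}
    - {"grip":0,"dx":-30,"dy":31,"dz":2,"wx":0,"wy":0,"wz":10}
    - {"grip":0,"dx":-25,"dy":37,"dz":1,"wx":0,"wy":0,"wz":9}
    - {"grip":0,"dx":-18,"dy":39,"dz":2,"wx":0,"wy":0,"wz":10}

```text
time: 2.7
tool_pos: [0.4163, -0.2024, 0.2724]
tcp_rot: [3.134, -0.215, 0.0]
wrist_force: [0.7, -0.2, -0.3]
grip_width: 0.0856
grip_force: 0.0
```

>>> jog_arm:
  steps:
    - {"grip":0,"dx":-11,"dy":42,"dz":2,"wx":0,"wy":0,"wz":9}
    - {"grip":0,"dx":0,"dy":0,"dz":0,"wx":0,"wy":0,"wz":0}
    - {"grip":0,"dx":0,"dy":0,"dz":0,"wx":0,"wy":0,"wz":0}
    - {"grip":0,"dx":0,"dy":0,"dz":0,"wx":0,"wy":0,"wz":0}
    - {"grip":0,"dx":0,"dy":0,"dz":0,"wx":0,"wy":0,"wz":0}

```text
time: 3.32
tool_pos: [0.401, -0.2405, 0.2704]
tcp_rot: [-3.109, 0.448, -0.0]
wrist_force: [-0.2, -0.4, 1.3]
grip_width: 0.0855
grip_force: 0.0
```

```bash
sed -i 's/if v: r\[k\]=int(v) if v==int(v) else float(v)/r[k]=int(v) if v==int(v) else float(v)/; s/"grip":rows\[-1\]\["grip"\]}/**{k:0 for k in rows[-1]},"grip":rows[-1]["grip"]}/; s/r={"grip":w\[4\]}/r={"grip":w[4],"dx":0,"dy":0,"dz":0,"wx":0,"wy":0}/' plan.py
sed -i 's/json.dumps(rows\[i:i+5\])/json.dumps(rows[i:i+5],separators=(",",":"))/' plan.py
python3 look.py w2; python3 - <<'E'
from h import *
d=np.load('w2.npz');rgb=d['rgb'];P=d['P']
H,S,V=[cv2.cvtColor(rgb,cv2.COLOR_RGB2HSV)[...,i].astype(int) for i in range(3)]
m=(H>4)&(H<20)&(S>150)&(P[...,2]>.14);q=P[m];print(m.sum(),np.median(q,0),cv2.minAreaRect((q[:,:2]*1000).astype(np.float32)))
E
```

```text
[ 0.401  -0.2406  0.2704] -106.4 q [-0.69  0.14  1.75  0.    1.25  1.17] t 3.325
1087 [ 0.40528891 -0.2424771   0.1531381 ] ((429.4896545410156, -250.04786682128906), (21.447071075439453, 89.8807601928711), 73.400390625)
```

View pics/w2.png

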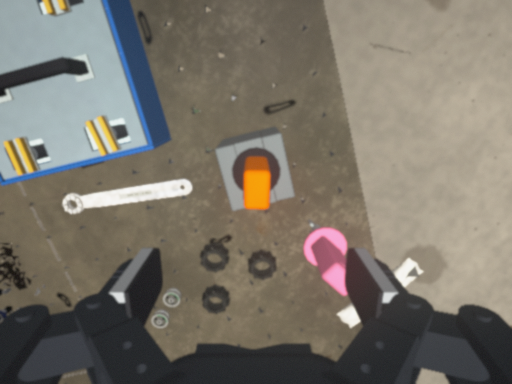

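The view shows the orange handle's top at about (257,192) inside the black flange on the grey stand, with the pink lookalike apart at (330,260).

```bash
python3 - <<'E'
from plan import *
d=np.load('w2.npz');rgb=d['rgb'];P=d['P']
H,S,V=[cv2.cvtColor(rgb,cv2.COLOR_RGB2HSV)[...,i].astype(int) for i in range(3)]
u,v=np.meshgrid(np.arange(512),np.arange(384));reg=(abs(u-256)<60)&(abs(v-190)<70)
m=reg&(H>4)&(H<20)&(S>150)&(abs(P[...,2]-.153)<.004);q=P[m];r=cv2.minAreaRect((q[:,:2]*1000).astype(np.float32));print(m.sum(),q[:,2].mean(),r)
m=reg&(abs(P[...,2]-.08)<.005);r2=cv2.minAreaRect((P[m][:,:2]*1000).astype(np.float32));print(P[m][:,2].mean(),r2)
x,y=np.array(r[0])/1000
plan([(x,y,.20,-106.5,0),(x,y,.116,-106.5,0)],mm=40)
E
```

```text
1025 0.1529804512940656 ((402.9410400390625, -242.15673828125), (21.383852005004883, 34.54384231567383), 73.15484619140625)
0.07995002954414339 ((367.981689453125, -242.18719482421875), (139.9756622314453, 74.7498550415039), 2.608360528945923)
at [ 0.401  -0.2406  0.2704] -106.4 tilt z [ 0. -0. -1.]
[{"grip":0,"dx":1,"dy":0,"dz":35,"wx":0,"wy":0,"wz":0},{"grip":0,"dx":1,"dy":1,"dz":35,"wx":0,"wy":0,"wz":0},{"grip":0,"dx":0,"dy":0,"dz":28,"wx":0,"wy":0,"wz":0},{"grip":0,"dx":0,"dy":0,"dz":28,"wx":0,"wy":0,"wz":0},{"grip":0,"dx":0,"dy":0,"dz":28,"wx":0,"wy":0,"wz":0}]
end [ 0.4026 -0.2421  0.1164] -106.4
```

>>> jog_arm:
  steps:
    - {"grip":0,"dx":1,"dy":0,"dz":35,"wx":0,"wy":0,"wz":0}
    - {"grip":0,"dx":1,"dy":1,"dz":35,"wx":0,"wy":0,"wz":0}
    - {"grip":0,"dx":0,"dy":0,"dz":28,"wx":0,"wy":0,"wz":0}
    - {"grip":0,"dx":0,"dy":0,"dz":28,"wx":0,"wy":0,"wz":0}
    - {"grip":0,"dx":0,"dy":0,"dz":28,"wx":0,"wy":0,"wz":0}

```text
time: 4.0
tool_pos: [0.4027, -0.2426, 0.1156]
tcp_rot: [3.109, -0.449, 0.001]
wrist_force: [0.2, -0.6, -0.3]
grip_width: 0.0852
grip_force: 0.0
```

>>> jog_arm:
  steps:
    - {"grip":200,"dx":0,"dy":0,"dz":0,"wx":0,"wy":0,"wz":0}
    - {"grip":255,"dx":0,"dy":0,"dz":0,"wx":0,"wy":0,"wz":0}
    - {"grip":255,"dx":0,"dy":0,"dz":0,"wx":0,"wy":0,"wz":0}
    - {"grip":255,"dx":0,"dy":0,"dz":0,"wx":0,"wy":0,"wz":0}
    - {"grip":255,"dx":0,"dy":0,"dz":0,"wx":0,"wy":0,"wz":0}

```text
time: 4.62
tool_pos: [0.403, -0.2435, 0.1175]
tcp_rot: [3.108, -0.451, 0.003]
wrist_force: [-0.2, -0.2, 7.1]
grip_width: 0.0214
grip_force: 58.9
```

```bash
python3 - <<'E'
from plan import *
plan([(.4027,-.2425,.236,-106.5,255),(.480,-.105,.236,-92.5,255),(.480,-.105,.216,-92.5,255)],mm=45)
E
```

```text
at [ 0.403  -0.2435  0.1175] -106.5 tilt z [ 0.002 -0.001 -1.   ]
[{"grip":255,"dx":0,"dy":0,"dz":-40,"wx":0,"wy":0,"wz":0},{"grip":255,"dx":0,"dy":-1,"dz":-39,"wx":0,"wy":0,"wz":0},{"grip":255,"dx":-1,"dy":0,"dz":-40,"wx":0,"wy":0,"wz":0},{"grip":255,"dx":9,"dy":-38,"dz":0,"wx":0,"wy":0,"wz":-4},{"grip":255,"dx":11,"dy":-38,"dz":0,"wx":0,"wy":0,"wz":-3}]
[{"grip":255,"dx":14,"dy":-37,"dz":0,"wx":0,"wy":0,"wz":-4},{"grip":255,"dx":16,"dy":-36,"dz":0,"wx":0,"wy":0,"wz":-3},{"grip":255,"dx":0,"dy":0,"dz":20,"wx":0,"wy":0,"wz":0},{"grip":255,"dx":0,"dy":0,"dz":0,"wx":0,"wy":0,"wz":0},{"grip":255,"dx":0,"dy":0,"dz":0,"wx":0,"wy":0,"wz":0}]
end [ 0.4801 -0.1052  0.2165] -92.5
```

>>> jog_arm:
  steps:
    - {"grip":255,"dx":0,"dy":0,"dz":-40,"wx":0,"wy":0,"wz":0}
    - {"grip":255,"dx":0,"dy":0,"dz":-40,"wx":0,"wy":0,"wz":0}
    - {"grip":255,"dx":0,"dy":0,"dz":-40,"wx":0,"wy":0,"wz":0}
    - {"grip":255,"dx":9,"dy":-38,"dz":0,"wx":0,"wy":0,"wz":-4}
    - {"grip":255,"dx":11,"dy":-38,"dz":0,"wx":0,"wy":0,"wz":-3}

```text
time: 5.25
tool_pos: [0.4413, -0.174, 0.2374]
tcp_rot: [3.13, -0.26, 0.003]
wrist_force: [1.0, -0.2, -2.3]
grip_width: 0.0211
grip_force: 59.4
```

>>> jog_arm:
  steps:
    - {"grip":255,"dx":14,"dy":-37,"dz":0,"wx":0,"wy":0,"wz":-4}
    - {"grip":255,"dx":16,"dy":-36,"dz":0,"wx":0,"wy":0,"wz":-3}
    - {"grip":255,"dx":0,"dy":0,"dz":20,"wx":0,"wy":0,"wz":0}
    - {"grip":255,"dx":0,"dy":0,"dz":0,"wx":0,"wy":0,"wz":0}
    - {"grip":255,"dx":0,"dy":0,"dz":0,"wx":0,"wy":0,"wz":0}

```text
time: 5.88
tool_pos: [0.4798, -0.1061, 0.2167]
tcp_rot: [3.141, -0.07, -0.0]
wrist_force: [-0.4, -0.0, -1.1]
grip_width: 0.0216
grip_force: 59.4
```

```bash
python3 look.py w3; python3 - <<'E'
from h import *
shot('side','s3');shot('top','t3')
a=cv2.imread('pics/w3.png');b=cv2.imread('pics/s3.png')[170:300,190:350]
b=cv2.resize(b,(472,384),interpolation=2)
c=np.hstack([a,b]);c=cv2.resize(c,(800,int(384*800/c.shape[1])));cv2.imwrite('pics/c3.png',c)
E
```

```text
[ 0.4801 -0.1063  0.2169] -92.6 q [-0.36  0.23  1.78 -0.    1.13  1.26] t 5.875
```

View pics/c3.png

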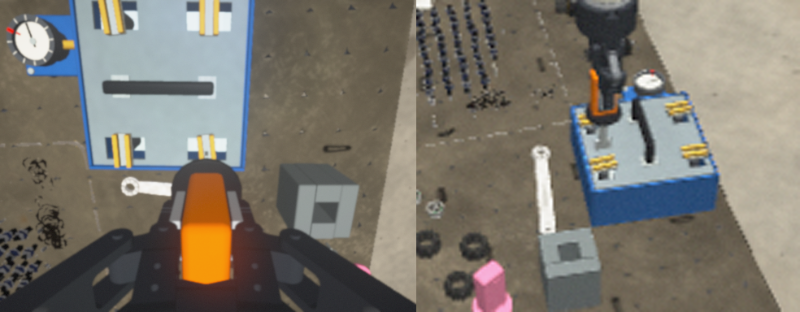

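The left half shows the held driver with the flange hiding its tip, and the cams at about (121,150), (207,145), (110,15), and (208,15). In the right half the driver tip stands free at about (603,148), beside the near right cam at (603,163). Now I'll measure the cams.

```bash
cat > cams.py <<'E'
from plan import *
from itertools import combinations
def cams(n,box=(.548,-.0645),yaw=-3.7):
    d=np.load(n+'.npz');rgb=d['rgb'];P=d['P']
    H,S,V=[cv2.cvtColor(rgb,cv2.COLOR_RGB2HSV)[...,i].astype(int) for i in range(3)]
    c,s=np.cos(np.radians(yaw)),np.sin(np.radians(yaw));A=[];B=[]
    for nm,bx,by in(('NL',-66,45),('NR',-66,-45),('FL',66,45),('FR',66,-45)):
        x=box[0]+(c*bx-s*by)/1000;y=box[1]+(s*bx+c*by)/1000
        m=(H>13)&(H<32)&(S>90)&(V>90)&(np.hypot(P[...,0]-x,P[...,1]-y)<.026)&(abs(P[...,2]-.088)<.005)
        if m.sum()<20: print(nm,'few',m.sum());continue
        q=P[m];r=cv2.minAreaRect((q[:,:2]*1000).astype(np.float32))
        w,h=r[1];a=r[2] if w>h else r[2]-90
        a=(a+90)%180-90
        print(n,nm,m.sum(),'z',q[:,2].mean().round(4),'rect',np.round(r[0],1),np.round(sorted(r[1]),1),'ang',round(a,1))
        A.append((bx,by));B.append(r[0])
    if len(A)>=3:
        M,_=cv2.estimateAffinePartial2D(np.array(A,np.float32),np.array(B,np.float32))
        print('box',M[:,2].round(1),'yaw',np.degrees(np.arctan2(M[1,0],M[0,0])).round(2),'scale',np.hypot(M[0,0],M[1,0]).round(3),
          'cams',{k:np.round(M[:,:2]@v+M[:,2],1).tolist() for k,v in(('NL',(-66,45)),('NR',(-66,-45)),('FL',(66,45)),('FR',(66,-45)))})
if __name__=='__main__':
    import sys
    for n in sys.argv[1:]: cams(n)
E
python3 cams.py w2 w3 s3 t3 top0 side0
python3 - <<'E'
from h import *
for n in('w3','s3','t3'):
    d=np.load(''+n+'.npz');P=d['P']
    m=(abs(P[...,2]-.08)<.004)&(P[...,0]<.45)&(P[...,0]>.35)&(abs(P[...,1]+.242)<.05);r=cv2.minAreaRect((P[m][:,:2]*1000).astype(np.float32));print(n,'stand',m.sum(),r,P[m][:,2].mean())
d=np.load('s3.npz');P=d['P'];m=(abs(P[...,0]-.48)<.04)&(abs(P[...,1]+.105)<.04)&(P[...,2]>.095)&(P[...,2]<.19)
for z in np.arange(.1,.19,.01):
    k=m&(abs(P[...,2]-z)<.005);print(z.round(3),k.sum(),P[k].mean(0).round(4) if k.any() else '')
E
```

```text
w2 NL 511 z 0.0866 rect [487.1 -15.8] [19.3 35.4] ang -4.3
w2 NR 440 z 0.0869 rect [ 481.8 -105.9] [18.2 34.8] ang 2.9
FL few 0
w2 FR 168 z 0.0868 rect [ 600.5 -112.9] [11.4 18.6] ang 87.9
box [550.5 -64.7] yaw -3.36 scale 1.003 cams {'NL': [487.1, -15.8], 'NR': [481.8, -105.9], 'FL': [619.2, -23.6], 'FR': [613.9, -113.6]}
w3 NL 554 z 0.0871 rect [487.4 -15.7] [18.6 35. ] ang -3.5
w3 NR 298 z 0.0875 rect [ 487.  -105.2] [17.7 25.1] ang 3.3
w3 FL 632 z 0.0871 rect [614.8 -23.5] [19.  28.3] ang 2.4
w3 FR 499 z 0.0874 rect [ 609.5 -112.9] [17.7 27.9] ang -2.2
box [548.2 -63.9] yaw -3.86 scale 0.976 cams {'NL': [486.8, -15.7], 'NR': [480.9, -103.4], 'FL': [615.4, -24.4], 'FR': [609.5, -112.0]}
NL few 13
s3 NR 38 z 0.0873 rect [ 480.6 -108.4] [18.2 33.1] ang -1.9
s3 FL 33 z 0.0874 rect [614.8 -25.9] [21.2 33.1] ang 4.0
s3 FR 38 z 0.0874 rect [ 611.6 -115.5] [20.6 33. ] ang -2.2
box [547.9 -67.4] yaw -2.77 scale 0.991 cams {'NL': [484.8, -19.7], 'NR': [480.5, -108.8], 'FL': [615.4, -26.0], 'FR': [611.1, -115.1]}
t3 NL 38 z 0.0873 rect [483.6 -13.8] [15.  33.5] ang -2.5
NR few 0
t3 FL 37 z 
[... 762 characters left out ...]
108.8], 'FL': [616.0, -26.2], 'FR': [611.2, -115.7]}
w3 stand 3951 ((400.4817199707031, -240.03945922851562), (70.39359283447266, 72.1477279663086), 87.38658142089844) 0.07919724710148614
s3 stand 364 ((398.9730224609375, -243.76438903808594), (75.31414794921875, 70.68010711669922), 87.78067016601562) 0.08013424768801279
t3 stand 0 ((0.0, 0.0), (0.0, 0.0), 0.0) nan
0.1 0 
0.11 2 [ 0.4851 -0.1076  0.1148]
0.12 11 [ 0.4777 -0.1076  0.12  ]
0.13 8 [ 0.4761 -0.1085  0.129 ]
0.14 9 [ 0.4775 -0.1111  0.1383]
0.15 10 [ 0.4767 -0.1114  0.1493]
0.16 8 [ 0.4767 -0.1109  0.1593]
0.17 0 
0.18 30 [ 0.4774 -0.1166  0.1835]<stdin>:4: RuntimeWarning: Mean of empty slice.
  ret = ret.dtype.type(ret / rcount)
```

```bash
python3 - <<'E'
from plan import *
plan([(.4815,-.1055,.198,-87,255,10),(.4815,-.1055,.186,-87,255,6)],nd=1)
E
```

```text
at [ 0.4802 -0.1064  0.217 ] -92.6 tilt z [ 0.001 -0.001 -1.   ]
[{"grip":255,"dx":0.6,"dy":-0.5,"dz":9.5,"wx":0,"wy":0,"wz":-3},{"grip":255,"dx":0.7,"dy":-0.5,"dz":9.5,"wx":0,"wy":0,"wz":-3},{"grip":255,"dx":0,"dy":0,"dz":6,"wx":0,"wy":0,"wz":0},{"grip":255,"dx":0,"dy":0,"dz":6,"wx":0,"wy":0,"wz":0},{"grip":255,"dx":0,"dy":0,"dz":0,"wx":0,"wy":0,"wz":0}]
end [ 0.4815 -0.1055  0.186 ] -86.6
```

>>> jog_arm:
  steps:
    - {"grip":255,"dx":0.6,"dy":-0.5,"dz":9.5,"wx":0,"wy":0,"wz":-3}
    - {"grip":255,"dx":0.7,"dy":-0.5,"dz":9.5,"wx":0,"wy":0,"wz":-3}
    - {"grip":255,"dx":0,"dy":0,"dz":6,"wx":0,"wy":0,"wz":0}
    - {"grip":255,"dx":0,"dy":0,"dz":6,"wx":0,"wy":0,"wz":0}
    - {"grip":255,"dx":0,"dy":0,"dz":0,"wx":0,"wy":0,"wz":0}

```text
time: 6.65
tool_pos: [0.481, -0.1049, 0.1851]
tcp_rot: [-3.14, -0.094, 0.001]
wrist_force: [0.4, -0.1, -0.9]
grip_width: 0.0214
grip_force: 59.3
```

>>> jog_arm:
  steps:
    - {"grip":255,"dx":0,"dy":0,"dz":0,"wx":0,"wy":0,"wz":-10}
    - {"grip":255,"dx":0,"dy":0,"dz":0,"wx":0,"wy":0,"wz":-10}
    - {"grip":255,"dx":0,"dy":0,"dz":0,"wx":0,"wy":0,"wz":-10}
    - {"grip":255,"dx":0,"dy":0,"dz":0,"wx":0,"wy":0,"wz":-10}
    - {"grip":255,"dx":0,"dy":0,"dz":0,"wx":0,"wy":0,"wz":-10}

```text
time: 7.28
tool_pos: [0.4812, -0.1055, 0.1855]
tcp_rot: [2.801, 1.421, -0.001]
wrist_force: [-1.1, -1.5, -2.5]
grip_width: 0.0214
grip_force: 59.4
```

>>> jog_arm:
  steps:
    - {"grip":255,"dx":0,"dy":0,"dz":0,"wx":0,"wy":0,"wz":-10}
    - {"grip":255,"dx":0,"dy":0,"dz":0,"wx":0,"wy":0,"wz":-10}
    - {"grip":255,"dx":0,"dy":0,"dz":0,"wx":0,"wy":0,"wz":-10}
    - {"grip":255,"dx":0,"dy":0,"dz":0,"wx":0,"wy":0,"wz":-7}
    - {"grip":255,"dx":0,"dy":0,"dz":0,"wx":0,"wy":0,"wz":0}

```text
time: 7.9
tool_pos: [0.4807, -0.1052, 0.1854]
tcp_rot: [-2.213, -2.229, 0.002]
wrist_force: [-1.9, -0.8, -1.3]
grip_width: 0.0216
grip_force: 59.6
```

```bash
python3 - <<'E'
from plan import *
p,psi,M,s=cur();print(p,psi,s['wrist_force'],s['torque'],s['joints'].round(2))
shot('side','s4');shot('top','t4')
E
python3 cams.py s4 t4
```

```text
[ 0.48072263 -0.10516329  0.18539734] 0.41903176301085077 [-1.91043536 -0.80646487 -1.31140737] [-0.39211199  0.53185706 -0.08144139] [-0.36  0.27  1.81 -0.    1.06 -0.36]
NL few 11
NR few 15
s4 FL 34 z 0.087 rect [614.8 -26.6] [17.9 34. ] ang 7.6
s4 FR 40 z 0.0869 rect [ 611.5 -115.4] [20.6 32.1] ang -6.4
t4 NL 42 z 0.0867 rect [484.4 -14. ] [14.8 35.4] ang -2.3
NR few 0
t4 FL 39 z 0.0868 rect [614.8 -22. ] [17.4 34.2] ang 5.6
FR few 12
```

```bash
python3 - <<'E'
from plan import *
plan([(.4810,-.1052,.1855,-5,255),(.4810,-.1052,.230,-5,255),(.613,-.1132,.230,-92.5,255),(.613,-.1132,.198,-92.5,255,16),(.613,-.1132,.1855,-92.5,255,6)],nd=1,deg=10)
E
```

```text
at [ 0.4808 -0.1049  0.1853] 0.3 tilt z [-0.001 -0.    -1.   ]
[{"grip":255,"dx":-0.3,"dy":0.2,"dz":-0.2,"wx":0,"wy":0,"wz":5},{"grip":255,"dx":0,"dy":0,"dz":-44.5,"wx":0,"wy":0,"wz":0},{"grip":255,"dx":0.3,"dy":14.7,"dz":0,"wx":0,"wy":0,"wz":10},{"grip":255,"dx":2.9,"dy":14.4,"dz":0,"wx":0,"wy":0,"wz":10},{"grip":255,"dx":5.3,"dy":13.7,"dz":0,"wx":0,"wy":0,"wz":9}]
[{"grip":255,"dx":7.4,"dy":12.7,"dz":0,"wx":0,"wy":0,"wz":10},{"grip":255,"dx":9.4,"dy":11.3,"dz":0,"wx":0,"wy":0,"wz":10},{"grip":255,"dx":11.3,"dy":9.4,"dz":0,"wx":0,"wy":0,"wz":10},{"grip":255,"dx":12.8,"dy":7.3,"dz":0,"wx":0,"wy":0,"wz":9},{"grip":255,"dx":13.7,"dy":5.2,"dz":0,"wx":0,"wy":0,"wz":10}]
[{"grip":255,"dx":14.4,"dy":2.7,"dz":0,"wx":0,"wy":0,"wz":10},{"grip":255,"dx":0,"dy":0,"dz":10.7,"wx":0,"wy":0,"wz":0},{"grip":255,"dx":0,"dy":0,"dz":10.7,"wx":0,"wy":0,"wz":0},{"grip":255,"dx":0,"dy":0,"dz":10.6,"wx":0,"wy":0,"wz":0},{"grip":255,"dx":0,"dy":0,"dz":4.2,"wx":0,"wy":0,"wz":0}]
[{"grip":255,"dx":0,"dy":0,"dz":4.2,"wx":0,"wy":0,"wz":0},{"grip":255,"dx":0,"dy":0,"dz":4.1,"wx":0,"wy":0,"wz":0},{"grip":255,"dx":0,"dy":0,"dz":0,"wx":0,"wy":0,"wz":0},{"grip":255,"dx":0,"dy":0,"dz":0,"wx":0,"wy":0,"wz":0},{"grip":255,"dx":0,"dy":0,"dz":0,"wx":0,"wy":0,"wz":0}]
end [ 0.613  -0.1132  0.1855] -92.7
```

>>> jog_arm:
  steps:
    - {"grip":255,"dx":0,"dy":0,"dz":0,"wx":0,"wy":0,"wz":5}
    - {"grip":255,"dx":0,"dy":0,"dz":-45,"wx":0,"wy":0,"wz":0}
    - {"grip":255,"dx":0,"dy":0,"dz":0,"wx":0,"wy":0,"wz":0}
    - {"grip":255,"dx":0,"dy":14.7,"dz":0,"wx":0,"wy":0,"wz":10}
    - {"grip":255,"dx":2.9,"dy":14.4,"dz":0,"wx":0,"wy":0,"wz":10}

```text
time: 8.62
tool_pos: [0.511, -0.1065, 0.2299]
tcp_rot: [-2.649, -1.689, -0.001]
wrist_force: [-0.2, -0.0, -0.5]
grip_width: 0.0212
grip_force: 59.9
```

>>> jog_arm:
  steps:
    - {"grip":255,"dx":5.3,"dy":13.7,"dz":0,"wx":0,"wy":0,"wz":9}
    - {"grip":255,"dx":7.4,"dy":12.7,"dz":0,"wx":0,"wy":0,"wz":10}
    - {"grip":255,"dx":9.4,"dy":11.3,"dz":0,"wx":0,"wy":0,"wz":10}
    - {"grip":255,"dx":11.3,"dy":9.4,"dz":0,"wx":0,"wy":0,"wz":10}
    - {"grip":255,"dx":12.8,"dy":7.3,"dz":0,"wx":0,"wy":0,"wz":9}

```text
time: 9.25
tool_pos: [0.5844, -0.1107, 0.2294]
tcp_rot: [-3.106, -0.467, 0.001]
wrist_force: [-0.9, 0.5, -1.4]
grip_width: 0.0211
grip_force: 59.9
```

>>> jog_arm:
  steps:
    - {"grip":255,"dx":13.7,"dy":5.2,"dz":0,"wx":0,"wy":0,"wz":10}
    - {"grip":255,"dx":14.4,"dy":2.7,"dz":0,"wx":0,"wy":0,"wz":10}
    - {"grip":255,"dx":0,"dy":0,"dz":17,"wx":0,"wy":0,"wz":0}
    - {"grip":255,"dx":0,"dy":0,"dz":17,"wx":0,"wy":0,"wz":0}
    - {"grip":255,"dx":0,"dy":0,"dz":0,"wx":0,"wy":0,"wz":0}

```text
time: 9.88
tool_pos: [0.6107, -0.1121, 0.1934]
tcp_rot: [-3.139, 0.066, 0.009]
wrist_force: [-0.0, 0.7, -1.6]
grip_width: 0.0212
grip_force: 59.9
```

```bash
python3 look.py w5;python3 - <<'E'
from h import *
shot('side','s5')
a=cv2.imread('pics/w5.png');b=cv2.imread('pics/s5.png')[170:300,190:350]
c=np.hstack([a,cv2.resize(b,(472,384),interpolation=2)]);c=cv2.resize(c,(800,312));cv2.imwrite('pics/c5.png',c)
E
python3 cams.py w5 s5; python3 -c "
from plan import *
plan([(.613,-.1132,.189,-92.5,255,6)],nd=1)"
```

```text
[ 0.6117 -0.1124  0.1947] -92.4 q [-0.29  0.44  1.52 -0.    1.19  1.32] t 9.875
NL few 0
NR few 0
w5 FL 694 z 0.087 rect [618.8 -23.4] [18.6 35.7] ang 2.7
w5 FR 255 z 0.0874 rect [ 621.8 -113.2] [16.8 19.5] ang -4.2
s5 NL 34 z 0.0872 rect [484.1 -18.8] [22.8 29.7] ang 1.3
s5 NR 22 z 0.0882 rect [ 477.6 -111.3] [16.9 34. ] ang 75.0
s5 FL 23 z 0.0879 rect [611.5 -28.1] [18.5 25.2] ang -7.2
s5 FR 30 z 0.0871 rect [ 610.7 -116.5] [19.2 32.9] ang -3.5
box [547.1 -68.3] yaw -3.1 scale 1.008 cams {'NL': [483.1, -19.4], 'NR': [478.2, -110.0], 'FL': [616.0, -26.6], 'FR': [611.1, -117.2]}
at [ 0.6125 -0.1126  0.1956] -92.5 tilt z [-0.001  0.    -1.   ]
[{"grip":255,"dx":0.3,"dy":0.3,"dz":3.3,"wx":0,"wy":0,"wz":0},{"grip":255,"dx":0.2,"dy":0.3,"dz":3.3,"wx":0,"wy":0,"wz":0},{"grip":255,"dx":0,"dy":0,"dz":0,"wx":0,"wy":0,"wz":0},{"grip":255,"dx":0,"dy":0,"dz":0,"wx":0,"wy":0,"wz":0},{"grip":255,"dx":0,"dy":0,"dz":0,"wx":0,"wy":0,"wz":0}]
end [ 0.613  -0.1132  0.189 ] -92.5
```

View pics/c5.png

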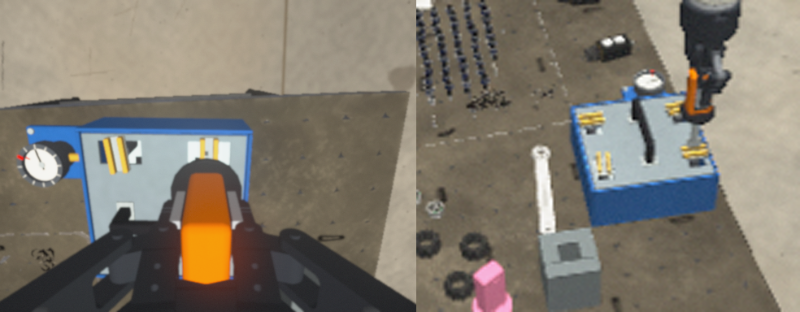

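The near right cam at (603,162) has turned across, and the driver stands over the far right cam at (695,150). Descending into it.

>>> jog_arm:
  steps:
    - {"grip":255,"dx":0.3,"dy":0.3,"dz":3.5,"wx":0,"wy":0,"wz":0}
    - {"grip":255,"dx":0,"dy":0.3,"dz":3.5,"wx":0,"wy":0,"wz":0}
    - {"grip":255,"dx":0,"dy":0,"dz":0,"wx":0,"wy":0,"wz":0}
    - {"grip":255,"dx":0,"dy":0,"dz":0,"wx":0,"wy":0,"wz":0}
    - {"grip":255,"dx":0,"dy":0,"dz":0,"wx":0,"wy":0,"wz":0}

```text
time: 10.6
tool_pos: [0.6136, -0.1134, 0.1894]
tcp_rot: [3.141, -0.069, 0.0]
wrist_force: [0.7, 0.4, -2.0]
grip_width: 0.0212
grip_force: 59.9
```

>>> jog_arm:
  steps:
    - {"grip":255,"dx":0,"dy":0,"dz":4,"wx":0,"wy":0,"wz":0}
    - {"grip":255,"dx":0,"dy":0,"dz":0,"wx":0,"wy":0,"wz":-10}
    - {"grip":255,"dx":0,"dy":0,"dz":0,"wx":0,"wy":0,"wz":-10}
    - {"grip":255,"dx":0,"dy":0,"dz":0,"wx":0,"wy":0,"wz":-10}
    - {"grip":255,"dx":0,"dy":0,"dz":0,"wx":0,"wy":0,"wz":-10}

```text
time: 11.22
tool_pos: [0.6133, -0.1137, 0.1849]
tcp_rot: [2.972, 1.018, -0.001]
wrist_force: [-0.1, -0.7, -2.0]
grip_width: 0.0216
grip_force: 59.8
```

>>> jog_arm:
  steps:
    - {"grip":255,"dx":0,"dy":0,"dz":0,"wx":0,"wy":0,"wz":-10}
    - {"grip":255,"dx":0,"dy":0,"dz":0,"wx":0,"wy":0,"wz":-10}
    - {"grip":255,"dx":0,"dy":0,"dz":0,"wx":0,"wy":0,"wz":-10}
    - {"grip":255,"dx":0,"dy":0,"dz":0,"wx":0,"wy":0,"wz":-10}
    - {"grip":255,"dx":0,"dy":0,"dz":0,"wx":0,"wy":0,"wz":-10}

```text
time: 11.85
tool_pos: [0.6125, -0.1133, 0.1848]
tcp_rot: [-2.262, -2.178, 0.002]
wrist_force: [-2.4, -0.5, -0.5]
grip_width: 0.0216
grip_force: 60.0
```

>>> jog_arm:
  steps:
    - {"grip":255,"dx":0,"dy":0,"dz":0,"wx":0,"wy":0,"wz":-3}
    - {"grip":255,"dx":0,"dy":0,"dz":0,"wx":0,"wy":0,"wz":0}
    - {"grip":255,"dx":0,"dy":0,"dz":0,"wx":0,"wy":0,"wz":5}
    - {"grip":255,"dx":0,"dy":0,"dz":-45,"wx":0,"wy":0,"wz":0}
    - {"grip":255,"dx":0,"dy":0,"dz":0,"wx":0,"wy":0,"wz":0}

```text
time: 12.48
tool_pos: [0.6165, -0.1141, 0.234]
tcp_rot: [2.303, 2.126, 0.007]
wrist_force: [0.9, -0.3, -0.5]
grip_width: 0.0215
grip_force: 60.4
```

```bash
python3 look.py w6; python3 cams.py w6; python3 - <<'E'
from plan import *
plan([(.6185,-.0235,.230,-86.5,255),(.6185,-.0235,.196,-86.5,255,18),(.6185,-.0235,.189,-86.5,255,4)],nd=1,deg=10)
E
```

```text
[ 0.6152 -0.1138  0.2321] -4.6 q [-0.29  0.4   1.47  0.    1.26 -0.21] t 12.475
w6 NL 534 z 0.0875 rect [487.4 -15.8] [18.2 37.2] ang -4.9
w6 NR 504 z 0.0867 rect [ 482. -105.] [17.8 35.5] ang 78.8
w6 FL 481 z 0.0874 rect [618.5 -23.2] [17.5 35. ] ang 2.3
w6 FR 244 z 0.0874 rect [ 613.9 -110.3] [16.5 30.5] ang 78.3
box [550.4 -63.6] yaw -2.92 scale 0.992 cams {'NL': [487.3, -15.7], 'NR': [482.8, -104.8], 'FL': [618.1, -22.3], 'FR': [613.6, -111.5]}
at [ 0.6152 -0.1138  0.2321] -4.6 tilt z [ 0.004 -0.001 -1.   ]
[{"grip":255,"dx":10,"dy":-0.4,"dz":0.2,"wx":0,"wy":0,"wz":9},{"grip":255,"dx":9.9,"dy":-2,"dz":0.3,"wx":0,"wy":0,"wz":9},{"grip":255,"dx":9.4,"dy":-3.5,"dz":0.2,"wx":0,"wy":0,"wz":9},{"grip":255,"dx":8.7,"dy":-4.9,"dz":0.2,"wx":0,"wy":0,"wz":9},{"grip":255,"dx":7.8,"dy":-6.3,"dz":0.3,"wx":0,"wy":0,"wz":10}]
[{"grip":255,"dx":6.7,"dy":-7.5,"dz":0.2,"wx":0,"wy":0,"wz":9},{"grip":255,"dx":5.4,"dy":-8.5,"dz":0.2,"wx":0,"wy":0,"wz":9},{"grip":255,"dx":4,"dy":-9.2,"dz":0.3,"wx":0,"wy":0,"wz":9},{"grip":255,"dx":2.5,"dy":-9.7,"dz":0.2,"wx":0,"wy":0,"wz":9},{"grip":255,"dx":0,"dy":0,"dz":17,"wx":0,"wy":0,"wz":0}]
[{"grip":255,"dx":0,"dy":0,"dz":17,"wx":0,"wy":0,"wz":0},{"grip":255,"dx":0,"dy":0,"dz":3.5,"wx":0,"wy":0,"wz":0},{"grip":255,"dx":0,"dy":0,"dz":3.5,"wx":0,"wy":0,"wz":0},{"grip":255,"dx":0,"dy":0,"dz":0,"wx":0,"wy":0,"wz":0},{"grip":255,"dx":0,"dy":0,"dz":0,"wx":0,"wy":0,"wz":0}]
end [ 0.6185 -0.0235  0.189 ] -86.6
```

>>> jog_arm:
  steps:
    - {"grip":255,"dx":10,"dy":-0.4,"dz":0.2,"wx":0,"wy":0,"wz":9}
    - {"grip":255,"dx":9.9,"dy":-2,"dz":0.3,"wx":0,"wy":0,"wz":9}
    - {"grip":255,"dx":9.4,"dy":-3.5,"dz":0.2,"wx":0,"wy":0,"wz":9}
    - {"grip":255,"dx":8.7,"dy":-4.9,"dz":0.2,"wx":0,"wy":0,"wz":9}
    - {"grip":255,"dx":7.8,"dy":-6.3,"dz":0.3,"wx":0,"wy":0,"wz":10}

```text
time: 13.15
tool_pos: [0.6146, -0.0627, 0.2277]
tcp_rot: [-2.959, -1.051, 0.003]
wrist_force: [-1.0, 0.1, -0.5]
grip_width: 0.0211
grip_force: 60.2
```

>>> jog_arm:
  steps:
    - {"grip":255,"dx":6.7,"dy":-7.5,"dz":0.2,"wx":0,"wy":0,"wz":9}
    - {"grip":255,"dx":5.4,"dy":-8.5,"dz":0.2,"wx":0,"wy":0,"wz":9}
    - {"grip":255,"dx":4,"dy":-9.2,"dz":0.3,"wx":0,"wy":0,"wz":9}
    - {"grip":255,"dx":2.5,"dy":-9.7,"dz":0.2,"wx":0,"wy":0,"wz":9}
    - {"grip":255,"dx":0,"dy":0,"dz":0,"wx":0,"wy":0,"wz":0}

```text
time: 13.78
tool_pos: [0.6161, -0.0224, 0.227]
tcp_rot: [-3.14, -0.098, 0.003]
wrist_force: [-0.2, -0.2, -1.3]
grip_width: 0.0213
grip_force: 60.2
```

>>> jog_arm:
  steps:
    - {"grip":255,"dx":0,"dy":0,"dz":16,"wx":0,"wy":0,"wz":0}
    - {"grip":255,"dx":0,"dy":0,"dz":16,"wx":0,"wy":0,"wz":0}
    - {"grip":255,"dx":0,"dy":0,"dz":0,"wx":0,"wy":0,"wz":0}
    - {"grip":255,"dx":0,"dy":0,"dz":0,"wx":0,"wy":0,"wz":0}
    - {"grip":255,"dx":0,"dy":0,"dz":0,"wx":0,"wy":0,"wz":0}

```text
time: 14.4
tool_pos: [0.6172, -0.0233, 0.1967]
tcp_rot: [3.14, 0.096, 0.002]
wrist_force: [0.1, 1.1, -1.5]
grip_width: 0.0214
grip_force: 60.2
```

>>> jog_arm:
  steps:
    - {"grip":255,"dx":1,"dy":0,"dz":3.5,"wx":0,"wy":0,"wz":0}
    - {"grip":255,"dx":0,"dy":0,"dz":4,"wx":0,"wy":0,"wz":0}
    - {"grip":255,"dx":0,"dy":0,"dz":0,"wx":0,"wy":0,"wz":0}
    - {"grip":255,"dx":0,"dy":0,"dz":0,"wx":0,"wy":0,"wz":0}
    - {"grip":255,"dx":0,"dy":0,"dz":0,"wx":0,"wy":0,"wz":0}

```text
time: 15.02
tool_pos: [0.6178, -0.0231, 0.1888]
tcp_rot: [3.14, 0.096, 0.0]
wrist_force: [0.2, 0.4, -1.2]
grip_width: 0.0216
grip_force: 60.2
```

Inside the slot without contact, so I'll turn it.

>>> jog_arm:
  steps:
    - {"grip":255,"dx":0.5,"dy":0,"dz":4,"wx":0,"wy":0,"wz":0}
    - {"grip":255,"dx":0,"dy":0,"dz":0,"wx":0,"wy":0,"wz":-10}
    - {"grip":255,"dx":0,"dy":0,"dz":0,"wx":0,"wy":0,"wz":-10}
    - {"grip":255,"dx":0,"dy":0,"dz":0,"wx":0,"wy":0,"wz":-10}
    - {"grip":255,"dx":0,"dy":0,"dz":0,"wx":0,"wy":0,"wz":-10}

```text
time: 15.65
tool_pos: [0.6184, -0.0236, 0.1843]
tcp_rot: [2.914, 1.172, -0.001]
wrist_force: [1.1, -1.6, -2.1]
grip_width: 0.0216
grip_force: 60.1
```

>>> jog_arm:
  steps:
    - {"grip":255,"dx":0,"dy":0,"dz":0,"wx":0,"wy":0,"wz":-10}
    - {"grip":255,"dx":0,"dy":0,"dz":0,"wx":0,"wy":0,"wz":-10}
    - {"grip":255,"dx":0,"dy":0,"dz":0,"wx":0,"wy":0,"wz":-10}
    - {"grip":255,"dx":0,"dy":0,"dz":0,"wx":0,"wy":0,"wz":-10}
    - {"grip":255,"dx":0,"dy":0,"dz":0,"wx":0,"wy":0,"wz":-9}

```text
time: 16.27
tool_pos: [0.6175, -0.0233, 0.1843]
tcp_rot: [-2.166, -2.274, 0.002]
wrist_force: [-1.6, -0.8, -0.6]
grip_width: 0.0212
grip_force: 60.3
```

>>> jog_arm:
  steps:
    - {"grip":255,"dx":0,"dy":0,"dz":0,"wx":0,"wy":0,"wz":0}
    - {"grip":255,"dx":0,"dy":0,"dz":0,"wx":0,"wy":0,"wz":7}
    - {"grip":255,"dx":0,"dy":0,"dz":-45,"wx":0,"wy":0,"wz":0}
    - {"grip":255,"dx":0,"dy":0,"dz":0,"wx":0,"wy":0,"wz":0}
    - {"grip":255,"dx":0,"dy":0,"dz":0,"wx":0,"wy":0,"wz":0}

```text
time: 16.9
tool_pos: [0.6182, -0.0229, 0.2295]
tcp_rot: [2.309, 2.13, 0.0]
wrist_force: [-0.5, 0.7, -1.2]
grip_width: 0.0216
grip_force: 60.5
```

```bash
python3 look.py w7; python3 cams.py w7; python3 - <<'E'
from plan import *
plan([(.4870,-.0157,.230,-94,255),(.4870,-.0157,.196,-94,255,18)],nd=1,deg=10)
E
```

```text
[ 0.6177 -0.0228  0.2289] -4.6 q [-0.15  0.4   1.49  0.    1.25 -0.07] t 16.9
w7 NL 483 z 0.087 rect [487.4 -15.3] [17.9 35.7] ang -3.1
w7 NR 353 z 0.0866 rect [ 482.  -104.9] [18.  36.9] ang 78.8
w7 FL 261 z 0.0874 rect [619.4 -18.5] [16.5 26.5] ang 80.9
FR few 0
box [551.2 -62.2] yaw -2.06 scale 1.008 cams {'NL': [486.4, -14.4], 'NR': [483.1, -105.1], 'FL': [619.3, -19.2], 'FR': [616.1, -109.9]}
at [ 0.6177 -0.0228  0.2289] -4.6 tilt z [-0.001  0.    -1.   ]
[{"grip":255,"dx":-0.4,"dy":-14.5,"dz":-0.1,"wx":0,"wy":0,"wz":10},{"grip":255,"dx":-2.9,"dy":-14.3,"dz":-0.2,"wx":0,"wy":0,"wz":10},{"grip":255,"dx":-5.3,"dy":-13.5,"dz":-0.1,"wx":0,"wy":0,"wz":10},{"grip":255,"dx":-7.6,"dy":-12.4,"dz":-0.1,"wx":0,"wy":0,"wz":10},{"grip":255,"dx":-9.6,"dy":-10.9,"dz":-0.1,"wx":0,"wy":0,"wz":10}]
[{"grip":255,"dx":-11.4,"dy":-9.1,"dz":-0.2,"wx":0,"wy":0,"wz":10},{"grip":255,"dx":-12.8,"dy":-6.9,"dz":-0.1,"wx":0,"wy":0,"wz":10},{"grip":255,"dx":-13.8,"dy":-4.7,"dz":-0.1,"wx":0,"wy":0,"wz":9},{"grip":255,"dx":-14.3,"dy":-2.4,"dz":-0.1,"wx":0,"wy":0,"wz":10},{"grip":255,"dx":0,"dy":0,"dz":17,"wx":0,"wy":0,"wz":0}]
[{"grip":255,"dx":0,"dy":0,"dz":17,"wx":0,"wy":0,"wz":0},{"grip":255,"dx":0,"dy":0,"dz":0,"wx":0,"wy":0,"wz":0},{"grip":255,"dx":0,"dy":0,"dz":0,"wx":0,"wy":0,"wz":0},{"grip":255,"dx":0,"dy":0,"dz":0,"wx":0,"wy":0,"wz":0},{"grip":255,"dx":0,"dy":0,"dz":0,"wx":0,"wy":0,"wz":0}]
end [ 0.487  -0.0157  0.196 ] -93.6
```

>>> jog_arm:
  steps:
    - {"grip":255,"dx":-0.4,"dy":-14.5,"dz":0,"wx":0,"wy":0,"wz":10}
    - {"grip":255,"dx":-2.9,"dy":-14.3,"dz":-0.2,"wx":0,"wy":0,"wz":10}
    - {"grip":255,"dx":-5.3,"dy":-13.5,"dz":0,"wx":0,"wy":0,"wz":10}
    - {"grip":255,"dx":-7.6,"dy":-12.4,"dz":0,"wx":0,"wy":0,"wz":10}
    - {"grip":255,"dx":-9.6,"dy":-10.9,"dz":0,"wx":0,"wy":0,"wz":10}

```text
time: 17.58
tool_pos: [0.5443, -0.019, 0.2285]
tcp_rot: [-2.994, -0.947, 0.004]
wrist_force: [-0.1, -0.2, -1.6]
grip_width: 0.0216
grip_force: 60.3
```

>>> jog_arm:
  steps:
    - {"grip":255,"dx":-11.4,"dy":-9.1,"dz":0,"wx":0,"wy":0,"wz":10}
    - {"grip":255,"dx":-12.8,"dy":-6.9,"dz":0,"wx":0,"wy":0,"wz":10}
    - {"grip":255,"dx":-13.8,"dy":-4.7,"dz":0,"wx":0,"wy":0,"wz":9}
    - {"grip":255,"dx":-14.3,"dy":-2.4,"dz":0,"wx":0,"wy":0,"wz":10}
    - {"grip":255,"dx":0,"dy":0,"dz":0,"wx":0,"wy":0,"wz":0}

```text
time: 18.2
tool_pos: [0.4859, -0.0157, 0.2288]
tcp_rot: [-3.14, 0.095, 0.004]
wrist_force: [0.4, 0.6, -0.7]
grip_width: 0.0217
grip_force: 60.3
```

>>> jog_arm:
  steps:
    - {"grip":255,"dx":0,"dy":0,"dz":16,"wx":0,"wy":0,"wz":0}
    - {"grip":255,"dx":0,"dy":0,"dz":16,"wx":0,"wy":0,"wz":0}
    - {"grip":255,"dx":0,"dy":0,"dz":0,"wx":0,"wy":0,"wz":0}
    - {"grip":255,"dx":0,"dy":0,"dz":0,"wx":0,"wy":0,"wz":0}
    - {"grip":255,"dx":0,"dy":0,"dz":0,"wx":0,"wy":0,"wz":0}

```text
time: 18.82
tool_pos: [0.4882, -0.0161, 0.1985]
tcp_rot: [3.14, -0.095, 0.002]
wrist_force: [0.4, 1.2, -1.2]
grip_width: 0.0216
grip_force: 60.4
```

>>> jog_arm:
  steps:
    - {"grip":255,"dx":-1,"dy":0,"dz":4,"wx":0,"wy":0,"wz":0}
    - {"grip":255,"dx":0,"dy":0,"dz":3,"wx":0,"wy":0,"wz":0}
    - {"grip":255,"dx":0,"dy":0,"dz":3,"wx":0,"wy":0,"wz":0}
    - {"grip":255,"dx":0,"dy":0,"dz":0,"wx":0,"wy":0,"wz":0}
    - {"grip":255,"dx":0,"dy":0,"dz":0,"wx":0,"wy":0,"wz":0}

```text
time: 19.45
tool_pos: [0.4866, -0.016, 0.1879]
tcp_rot: [3.14, -0.096, -0.0]
wrist_force: [0.2, -0.1, -0.9]
grip_width: 0.0212
grip_force: 60.4
```

>>> jog_arm:
  steps:
    - {"grip":255,"dx":0,"dy":0,"dz":3,"wx":0,"wy":0,"wz":0}
    - {"grip":255,"dx":0,"dy":0,"dz":0,"wx":0,"wy":0,"wz":-10}
    - {"grip":255,"dx":0,"dy":0,"dz":0,"wx":0,"wy":0,"wz":-10}
    - {"grip":255,"dx":0,"dy":0,"dz":0,"wx":0,"wy":0,"wz":-10}
    - {"grip":255,"dx":0,"dy":0,"dz":0,"wx":0,"wy":0,"wz":-10}

```text
time: 20.08
tool_pos: [0.4864, -0.0162, 0.1847]
tcp_rot: [2.981, 0.992, -0.001]
wrist_force: [-0.9, -0.3, -1.6]
grip_width: 0.0215
grip_force: 60.3
```

>>> jog_arm:
  steps:
    - {"grip":255,"dx":0,"dy":0,"dz":0,"wx":0,"wy":0,"wz":-10}
    - {"grip":255,"dx":0,"dy":0,"dz":0,"wx":0,"wy":0,"wz":-10}
    - {"grip":255,"dx":0,"dy":0,"dz":0,"wx":0,"wy":0,"wz":-10}
    - {"grip":255,"dx":0,"dy":0,"dz":0,"wx":0,"wy":0,"wz":-10}
    - {"grip":255,"dx":0,"dy":0,"dz":0,"wx":0,"wy":0,"wz":-10}

```text
time: 20.7
tool_pos: [0.4858, -0.0161, 0.1846]
tcp_rot: [-2.282, -2.158, 0.002]
wrist_force: [-0.5, -1.8, -0.8]
grip_width: 0.0214
grip_force: 60.5
```

>>> jog_arm:
  steps:
    - {"grip":255,"dx":0,"dy":0,"dz":0,"wx":0,"wy":0,"wz":-6}
    - {"grip":255,"dx":0,"dy":0,"dz":0,"wx":0,"wy":0,"wz":0}
    - {"grip":255,"dx":0,"dy":0,"dz":0,"wx":0,"wy":0,"wz":7}
    - {"grip":255,"dx":0,"dy":0,"dz":-45,"wx":0,"wy":0,"wz":0}
    - {"grip":255,"dx":0,"dy":0,"dz":0,"wx":0,"wy":0,"wz":0}

```text
time: 21.32
tool_pos: [0.4894, -0.0163, 0.2328]
tcp_rot: [2.305, 2.126, 0.007]
wrist_force: [0.3, -0.5, -2.6]
grip_width: 0.0211
grip_force: 60.6
```

```bash
python3 look.py w8; python3 cams.py w8; python3 - <<'E'
from plan import *
shot('top','t8');
p,psi,M,s=cur()
plan([(.487,-.016,.240,psi,255),(.4024,-.2424,.240,-93,255)],nd=1,deg=10)
E
```

```text
[ 0.4881 -0.0161  0.2312] -4.6 q [-0.17  0.21  1.76  0.    1.16 -0.09] t 21.325
w8 NL 237 z 0.0873 rect [487.2 -12.3] [16.6 29.6] ang 79.9
NR few 0
w8 FL 498 z 0.0869 rect [618.2 -23. ] [19.  35.8] ang 81.9
w8 FR 415 z 0.0866 rect [ 613.3 -112.2] [19.4 36. ] ang 78.0
box [549.9 -62.5] yaw -4.13 scale 1.001 cams {'NL': [487.2, -12.9], 'NR': [480.7, -102.7], 'FL': [619.0, -22.4], 'FR': [612.5, -112.2]}
at [ 0.4869 -0.016   0.2301] -4.6 tilt z [ 0.001 -0.    -1.   ]
[{"grip":255,"dx":0,"dy":0.1,"dz":-9.9,"wx":0,"wy":0,"wz":0},{"grip":255,"dx":-25.8,"dy":-7.4,"dz":0,"wx":0,"wy":0,"wz":10},{"grip":255,"dx":-26.7,"dy":-2.7,"dz":0,"wx":0,"wy":0,"wz":10},{"grip":255,"dx":-26.8,"dy":1.9,"dz":0,"wx":0,"wy":0,"wz":9},{"grip":255,"dx":-26.2,"dy":6.1,"dz":0,"wx":0,"wy":0,"wz":10}]
[{"grip":255,"dx":-24.7,"dy":10.5,"dz":0,"wx":0,"wy":0,"wz":10},{"grip":255,"dx":-22.5,"dy":14.7,"dz":0,"wx":0,"wy":0,"wz":10},{"grip":255,"dx":-19.6,"dy":18.3,"dz":0,"wx":0,"wy":0,"wz":10},{"grip":255,"dx":-16.1,"dy":21.5,"dz":0,"wx":0,"wy":0,"wz":10},{"grip":255,"dx":-12.2,"dy":24,"dz":0,"wx":0,"wy":0,"wz":9}]
end [ 0.4024 -0.2424  0.24  ] -92.6
```

```bash
python3 cams.py t8
```

```text
NL few 0
NR few 14
FL few 0
FR few 7
```

All four cams now lie at 78–82° in the world, about 1.42–1.5 rad in the box frame. Next I'll locate the stand's hole from earlier frames.

```bash
python3 - <<'E'
from plan import *
for n in('w3','w8','w7','t8','s5'):
    d=np.load(n+'.npz');P=d['P']
    m=(abs(P[...,2]-.08)<.004)&(abs(P[...,0]-.4)<.045)&(abs(P[...,1]+.242)<.045)
    if m.sum()<100: print(n,m.sum());continue
    q=P[m][:,:2]*1000-[350,-300];I=np.zeros((110,110),np.uint8)
    for a,b in q.astype(int):
        if 0<=a<110 and 0<=b<110:I[a,b]=255
    I=cv2.morphologyEx(I,cv2.MORPH_CLOSE,np.ones((5,5)))
    cs,h=cv2.findContours(I,cv2.RETR_CCOMP,cv2.CHAIN_APPROX_NONE)
    for c,hh in zip(cs,h[0]):
        if cv2.contourArea(c)>300:
            r=cv2.minAreaRect(c);print(n,m.sum(),'hole' if hh[3]>=0 else 'outer',(r[0][1]+350.5,r[0][0]-299.5),np.round(r[1],1),round(r[2]))
E
```

```text
w3 3951 outer (400.9276809692383, -239.94638061523438) [71.  72.4] 3
w3 3951 hole (401.0, -240.0) [29. 29.] 0
w8 48
w7 0
t8 446 outer (398.74143981933594, -239.2833251953125) [70.7 70.3] 3
t8 446 hole (401.58375549316406, -239.1725845336914) [43.  36.7] 86
s5 361 outer (398.94909286499023, -244.56900787353516) [72.2 70. ] 3
```

>>> jog_arm:
  steps:
    - {"grip":255,"dx":0,"dy":0,"dz":-10,"wx":0,"wy":0,"wz":0}
    - {"grip":255,"dx":-25.8,"dy":-7.4,"dz":0,"wx":0,"wy":0,"wz":10}
    - {"grip":255,"dx":-26.7,"dy":-2.7,"dz":0,"wx":0,"wy":0,"wz":10}
    - {"grip":255,"dx":-26.8,"dy":1.9,"dz":0,"wx":0,"wy":0,"wz":9}
    - {"grip":255,"dx":-26.2,"dy":6.1,"dz":0,"wx":0,"wy":0,"wz":10}

```text
time: 22.05
tool_pos: [0.4484, -0.1172, 0.2395]
tcp_rot: [-2.89, -1.231, 0.001]
wrist_force: [0.8, -0.1, -0.9]
grip_width: 0.0212
grip_force: 60.4
```

>>> jog_arm:
  steps:
    - {"grip":255,"dx":-24.7,"dy":10.5,"dz":0,"wx":0,"wy":0,"wz":10}
    - {"grip":255,"dx":-22.5,"dy":14.7,"dz":0,"wx":0,"wy":0,"wz":10}
    - {"grip":255,"dx":-19.6,"dy":18.3,"dz":0,"wx":0,"wy":0,"wz":10}
    - {"grip":255,"dx":-16.1,"dy":21.5,"dz":0,"wx":0,"wy":0,"wz":10}
    - {"grip":255,"dx":-12.2,"dy":24,"dz":0,"wx":0,"wy":0,"wz":9}

```text
time: 22.68
tool_pos: [0.4016, -0.2431, 0.2396]
tcp_rot: [-3.14, 0.078, 0.002]
wrist_force: [0.3, 0.8, -1.7]
grip_width: 0.0211
grip_force: 60.4
```

>>> jog_arm:
  steps:
    - {"grip":255,"dx":0,"dy":0,"dz":0,"wx":0,"wy":0,"wz":0}
    - {"grip":255,"dx":0,"dy":0,"dz":15,"wx":0,"wy":0,"wz":0}
    - {"grip":255,"dx":0,"dy":0,"dz":0,"wx":0,"wy":0,"wz":0}
    - {"grip":255,"dx":0,"dy":0,"dz":0,"wx":0,"wy":0,"wz":0}
    - {"grip":255,"dx":0,"dy":0,"dz":0,"wx":0,"wy":0,"wz":0}

```text
time: 23.3
tool_pos: [0.4025, -0.2423, 0.225]
tcp_rot: [3.141, -0.067, 0.0]
wrist_force: [-0.7, 0.9, -0.9]
grip_width: 0.0213
grip_force: 60.3
```

```bash
python3 - <<'E'
from plan import *
plan([(.4017,-.2415,.195,-92.5,255,15),(.4017,-.2415,.121,-92.5,255,15)],nd=1,deg=10)
E
```

```text
at [ 0.4025 -0.2423  0.225 ] -92.5 tilt z [ 0. -0. -1.]
[{"grip":255,"dx":-0.3,"dy":-0.2,"dz":10,"wx":0,"wy":0,"wz":0},{"grip":255,"dx":-0.3,"dy":-0.3,"dz":10,"wx":0,"wy":0,"wz":0},{"grip":255,"dx":-0.2,"dy":-0.2,"dz":10,"wx":0,"wy":0,"wz":0},{"grip":255,"dx":0,"dy":0,"dz":14.8,"wx":0,"wy":0,"wz":0},{"grip":255,"dx":0,"dy":0,"dz":14.8,"wx":0,"wy":0,"wz":0}]
[{"grip":255,"dx":0,"dy":0,"dz":14.8,"wx":0,"wy":0,"wz":0},{"grip":255,"dx":0,"dy":0,"dz":14.8,"wx":0,"wy":0,"wz":0},{"grip":255,"dx":0,"dy":0,"dz":14.8,"wx":0,"wy":0,"wz":0},{"grip":255,"dx":0,"dy":0,"dz":0,"wx":0,"wy":0,"wz":0},{"grip":255,"dx":0,"dy":0,"dz":0,"wx":0,"wy":0,"wz":0}]
end [ 0.4017 -0.2415  0.121 ] -92.5
```

>>> jog_arm:
  steps:
    - {"grip":255,"dx":-0.4,"dy":-0.4,"dz":15,"wx":0,"wy":0,"wz":0}
    - {"grip":255,"dx":-0.4,"dy":-0.4,"dz":15,"wx":0,"wy":0,"wz":0}
    - {"grip":255,"dx":0,"dy":0,"dz":10,"wx":0,"wy":0,"wz":0}
    - {"grip":255,"dx":0,"dy":0,"dz":5,"wx":0,"wy":0,"wz":0}
    - {"grip":255,"dx":0,"dy":0,"dz":0,"wx":0,"wy":0,"wz":0}

```text
time: 23.92
tool_pos: [0.4015, -0.2417, 0.1798]
tcp_rot: [-3.141, 0.069, 0.0]
wrist_force: [0.2, -0.7, -0.5]
grip_width: 0.0213
grip_force: 60.3
```

Entered freely; lowering, releasing and rising.

>>> jog_arm:
  steps:
    - {"grip":255,"dx":0,"dy":0,"dz":15,"wx":0,"wy":0,"wz":0}
    - {"grip":255,"dx":0,"dy":0,"dz":15,"wx":0,"wy":0,"wz":0}
    - {"grip":255,"dx":0,"dy":0,"dz":15,"wx":0,"wy":0,"wz":0}
    - {"grip":255,"dx":0,"dy":0,"dz":14,"wx":0,"wy":0,"wz":0}
    - {"grip":255,"dx":0,"dy":0,"dz":2,"wx":0,"wy":0,"wz":0}

```text
time: 24.55
tool_pos: [0.4011, -0.2415, 0.1183]
tcp_rot: [-3.14, 0.069, 0.002]
wrist_force: [-0.2, 0.2, -1.0]
grip_width: 0.0213
grip_force: 60.3
```

>>> jog_arm:
  steps:
    - {"grip":255,"dx":0,"dy":0,"dz":0,"wx":0,"wy":0,"wz":0}
    - {"grip":0,"dx":0,"dy":0,"dz":0,"wx":0,"wy":0,"wz":0}
    - {"grip":0,"dx":0,"dy":0,"dz":0,"wx":0,"wy":0,"wz":0}
    - {"grip":0,"dx":0,"dy":0,"dz":0,"wx":0,"wy":0,"wz":0}
    - {"grip":0,"dx":0,"dy":0,"dz":0,"wx":0,"wy":0,"wz":0}

```text
time: 25.18
tool_pos: [0.4015, -0.2418, 0.1191]
tcp_rot: [3.141, -0.069, 0.0]
wrist_force: [-0.9, 0.0, 0.1]
grip_width: 0.0858
grip_force: 0.0
```

>>> jog_arm:
  steps:
    - {"grip":0,"dx":0,"dy":0,"dz":-30,"wx":0,"wy":0,"wz":0}
    - {"grip":0,"dx":0,"dy":0,"dz":-40,"wx":0,"wy":0,"wz":0}
    - {"grip":0,"dx":0,"dy":0,"dz":-40,"wx":0,"wy":0,"wz":0}
    - {"grip":0,"dx":0,"dy":0,"dz":-20,"wx":0,"wy":0,"wz":0}
    - {"grip":0,"dx":0,"dy":0,"dz":0,"wx":0,"wy":0,"wz":0}

```text
time: 25.8
tool_pos: [0.4024, -0.2425, 0.2504]
tcp_rot: [3.138, -0.069, 0.005]
wrist_force: [-0.5, 0.1, 0.1]
grip_width: 0.0854
grip_force: 0.0
```

```bash
python3 look.py w9; python3 cams.py w9; python3 - <<'E'
from plan import *
d=np.load('w9.npz');rgb=d['rgb'];P=d['P']
H,S,V=[cv2.cvtColor(rgb,cv2.COLOR_RGB2HSV)[...,i].astype(int) for i in range(3)]
reg=np.hypot(P[...,0]-.402,P[...,1]+.242)<.06
m=reg&(H>4)&(H<20)&(S>150)&(P[...,2]>.145);q=P[m];print(m.sum(),q[:,2].mean(),cv2.minAreaRect((q[:,:2]*1000).astype(np.float32)))
m=reg&(V<70)&(abs(P[...,2]-.086)<.004);q=P[m];print('flange',m.sum(),q[:,2].mean())
# bar handle
m=(V<80)&(abs(P[...,2]-.112)<.005)&(abs(P[...,0]-.549)<.04)&(abs(P[...,1]+.065)<.08);q=P[m];print('bar',m.sum(),q[:,2].mean(),cv2.minAreaRect((q[:,:2]*1000).astype(np.float32)))
E
```

```text
[ 0.4016 -0.2418  0.2491] -92.5 q [-0.69  0.16  1.78 -0.    1.2   0.93] t 25.8
w9 NL 262 z 0.0872 rect [485.8 -24.5] [18.8 19.8] ang 82.9
w9 NR 441 z 0.0874 rect [ 481.7 -105.7] [17.8 35.5] ang 78.4
FL few 0
FR few 0
1209 0.1527754242197262 ((402.20025634765625, -240.507568359375), (22.266613006591797, 33.67819595336914), 87.68281555175781)
flange 0 nan
bar 1367 0.11100002515976867 ((548.453369140625, -81.73428344726562), (67.40345001220703, 11.394209861755371), 86.43951416015625)<stdin>:6: RuntimeWarning: Mean of empty slice.
  ret = ret.dtype.type(ret / rcount)
```

```bash
python3 - <<'E'
from plan import *
plan([(.549,-.0645,.220,-3.6,0)],nd=0,deg=10)
E
```

```text
at [ 0.4016 -0.2418  0.2491] -92.5 tilt z [ 0.001 -0.001 -1.   ]
[{"grip":0,"dx":16,"dy":-20,"dz":3,"wx":0,"wy":0,"wz":-10},{"grip":0,"dx":18,"dy":-18,"dz":3,"wx":0,"wy":0,"wz":-10},{"grip":0,"dx":22,"dy":-14,"dz":4,"wx":0,"wy":0,"wz":-10},{"grip":0,"dx":23,"dy":-10,"dz":3,"wx":0,"wy":0,"wz":-10},{"grip":0,"dx":25,"dy":-5,"dz":3,"wx":0,"wy":0,"wz":-9}]
[{"grip":0,"dx":26,"dy":-2,"dz":3,"wx":0,"wy":0,"wz":-10},{"grip":0,"dx":25,"dy":3,"dz":4,"wx":0,"wy":0,"wz":-10},{"grip":0,"dx":25,"dy":7,"dz":3,"wx":0,"wy":0,"wz":-10},{"grip":0,"dx":23,"dy":11,"dz":3,"wx":0,"wy":0,"wz":-10},{"grip":0,"dx":0,"dy":0,"dz":0,"wx":0,"wy":0,"wz":0}]
end [ 0.5485 -0.0644  0.2201] -3.5
```

>>> jog_arm:
  steps:
    - {"grip":0,"dx":16,"dy":-20,"dz":3,"wx":0,"wy":0,"wz":-10}
    - {"grip":0,"dx":18,"dy":-18,"dz":3,"wx":0,"wy":0,"wz":-10}
    - {"grip":0,"dx":22,"dy":-14,"dz":4,"wx":0,"wy":0,"wz":-10}
    - {"grip":0,"dx":23,"dy":-10,"dz":3,"wx":0,"wy":0,"wz":-10}
    - {"grip":0,"dx":25,"dy":-5,"dz":3,"wx":0,"wy":0,"wz":-9}

```text
time: 26.48
tool_pos: [0.4825, -0.1425, 0.2309]
tcp_rot: [-2.881, -1.247, 0.004]
wrist_force: [0.5, -0.7, -0.6]
grip_width: 0.0853
grip_force: 0.0
```

>>> jog_arm:
  steps:
    - {"grip":0,"dx":26,"dy":-2,"dz":3,"wx":0,"wy":0,"wz":-10}
    - {"grip":0,"dx":25,"dy":3,"dz":4,"wx":0,"wy":0,"wz":-10}
    - {"grip":0,"dx":25,"dy":7,"dz":3,"wx":0,"wy":0,"wz":-10}
    - {"grip":0,"dx":23,"dy":11,"dz":3,"wx":0,"wy":0,"wz":-10}
    - {"grip":0,"dx":0,"dy":0,"dz":0,"wx":0,"wy":0,"wz":0}

```text
time: 27.1
tool_pos: [0.548, -0.063, 0.2178]
tcp_rot: [-2.285, -2.152, 0.003]
wrist_force: [-0.7, 0.3, -0.4]
grip_width: 0.0858
grip_force: 0.0
```

>>> jog_arm:
  steps:
    - {"grip":0,"dx":0,"dy":0,"dz":0,"wx":0,"wy":0,"wz":0}
    - {"grip":0,"dx":0,"dy":0,"dz":0,"wx":0,"wy":0,"wz":0}
    - {"grip":0,"dx":0,"dy":0,"dz":0,"wx":0,"wy":0,"wz":0}
    - {"grip":0,"dx":0,"dy":0,"dz":0,"wx":0,"wy":0,"wz":0}
    - {"grip":0,"dx":0,"dy":0,"dz":0,"wx":0,"wy":0,"wz":0}

```text
time: 27.72
tool_pos: [0.5484, -0.0644, 0.22]
tcp_rot: [2.289, 2.152, 0.0]
wrist_force: [0.0, -0.2, -0.2]
grip_width: 0.0852
grip_force: 0.0
```

```bash
python3 look.py w10; python3 cams.py w10; python3 - <<'E'
from plan import *
d=np.load('w10.npz');rgb=d['rgb'];P=d['P']
V=rgb.max(2)
m=(V<80)&(abs(P[...,2]-.112)<.004)&(abs(P[...,0]-.549)<.04)&(abs(P[...,1]+.065)<.08);q=P[m];print('bar',m.sum(),q[:,2].mean(),cv2.minAreaRect((q[:,:2]*1000).astype(np.float32)))
E
```

```text
[ 0.5484 -0.0644  0.22  ] -3.5 q [-0.24  0.32  1.65 -0.    1.18 -0.18] t 27.725
w10 NL 575 z 0.0872 rect [487.2 -15.3] [18.1 35.5] ang 80.5
w10 NR 439 z 0.0872 rect [ 481.9 -105.1] [18.3 35.9] ang 78.7
w10 FL 533 z 0.0872 rect [618.5 -23.1] [17.9 35.6] ang 82.1
w10 FR 425 z 0.0868 rect [ 613.2 -112.4] [17.4 34.9] ang 78.4
box [550.2 -64. ] yaw -3.32 scale 0.996 cams {'NL': [487.2, -15.4], 'NR': [482.0, -105.0], 'FL': [618.5, -23.1], 'FR': [613.3, -112.6]}
bar 1444 0.11128189590967012 ((550.349365234375, -63.128082275390625), (97.22162628173828, 9.750627517700195), 86.20663452148438)
```

View pics/w10.png

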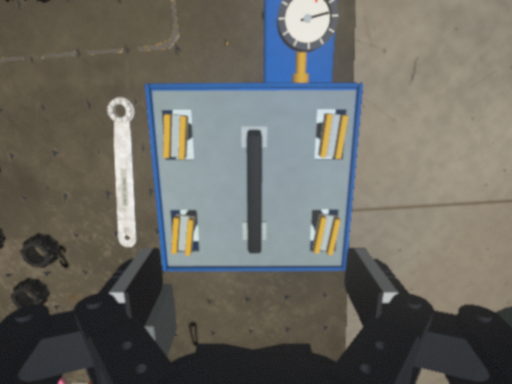

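The panel is seen squarely, with its bar from (254,130) to (254,252) and all four gold heads standing within their holes. Gripping the bar.

>>> jog_arm:
  steps:
    - {"grip":0,"dx":1,"dy":1,"dz":30,"wx":0,"wy":0,"wz":0}
    - {"grip":0,"dx":0,"dy":1,"dz":30,"wx":0,"wy":0,"wz":0}
    - {"grip":0,"dx":0,"dy":0,"dz":30,"wx":0,"wy":0,"wz":0}
    - {"grip":0,"dx":0,"dy":0,"dz":20,"wx":0,"wy":0,"wz":0}
    - {"grip":0,"dx":0,"dy":0,"dz":9,"wx":0,"wy":0,"wz":0}

```text
time: 28.4
tool_pos: [0.5498, -0.0633, 0.0998]
tcp_rot: [-2.287, -2.151, 0.002]
wrist_force: [-0.1, 0.3, -0.4]
grip_width: 0.0853
grip_force: 0.0
```

>>> jog_arm:
  steps:
    - {"grip":255,"dx":0,"dy":0,"dz":0,"wx":0,"wy":0,"wz":0}
    - {"grip":255,"dx":0,"dy":0,"dz":0,"wx":0,"wy":0,"wz":0}
    - {"grip":255,"dx":0,"dy":0,"dz":0,"wx":0,"wy":0,"wz":0}
    - {"grip":255,"dx":0,"dy":0,"dz":0,"wx":0,"wy":0,"wz":0}
    - {"grip":255,"dx":0,"dy":0,"dz":0,"wx":0,"wy":0,"wz":0}

```text
time: 29.02
tool_pos: [0.5506, -0.0635, 0.1016]
tcp_rot: [2.288, 2.152, 0.0]
wrist_force: [-1.7, 0.2, 6.1]
grip_width: 0.0108
grip_force: 59.4
```

>>> jog_arm:
  steps:
    - {"grip":255,"dx":0,"dy":0,"dz":-5,"wx":0,"wy":0,"wz":0}
    - {"grip":255,"dx":0,"dy":0,"dz":-10,"wx":0,"wy":0,"wz":0}
    - {"grip":255,"dx":0,"dy":0,"dz":-15,"wx":0,"wy":0,"wz":0}
    - {"grip":255,"dx":0,"dy":0,"dz":-20,"wx":0,"wy":0,"wz":0}
    - {"grip":255,"dx":0,"dy":0,"dz":-20,"wx":0,"wy":0,"wz":0}

```text
time: 29.65
tool_pos: [0.5505, -0.0634, 0.1723]
tcp_rot: [2.288, 2.152, 0.0]
wrist_force: [1.0, 0.0, -3.9]
grip_width: 0.0105
grip_force: 58.7
```

```bash
python3 look.py w11; python3 - <<'E'
from plan import *
shot('side','s11')
a=cv2.imread('pics/w11.png');b=cv2.imread('pics/s11.png')[150:300,180:365]
c=np.hstack([a,cv2.resize(b,(474,384),interpolation=2)]);c=cv2.resize(c,(800,312));cv2.imwrite('pics/c11.png',c)
p,psi,M,s=cur();print(s['wrist_force'],s['torque'],s['grip_width'])
plan([(.553,-.261,.172,psi,255)],mm=35)
E
```

```text
[ 0.5521 -0.0637  0.175 ] -3.5 q [-0.24  0.37  1.7  -0.    1.07 -0.18] t 29.65
[ 0.21074021  0.02450371 -3.70164892] [ 0.00682954 -0.02330358  0.00690099] 0.010690250212474984
at [ 0.5523 -0.0638  0.1738] -3.5 tilt z [ 0.005 -0.001 -1.   ]
[{"grip":255,"dx":-33,"dy":2,"dz":0,"wx":0,"wy":0,"wz":0},{"grip":255,"dx":-33,"dy":2,"dz":1,"wx":0,"wy":0,"wz":0},{"grip":255,"dx":-32,"dy":2,"dz":0,"wx":0,"wy":0,"wz":0},{"grip":255,"dx":-33,"dy":2,"dz":0,"wx":0,"wy":0,"wz":0},{"grip":255,"dx":-33,"dy":3,"dz":1,"wx":0,"wy":0,"wz":0}]
[{"grip":255,"dx":-33,"dy":2,"dz":0,"wx":0,"wy":0,"wz":0},{"grip":255,"dx":0,"dy":0,"dz":0,"wx":0,"wy":0,"wz":0},{"grip":255,"dx":0,"dy":0,"dz":0,"wx":0,"wy":0,"wz":0},{"grip":255,"dx":0,"dy":0,"dz":0,"wx":0,"wy":0,"wz":0},{"grip":255,"dx":0,"dy":0,"dz":0,"wx":0,"wy":0,"wz":0}]
end [ 0.5533 -0.2612  0.1718] -3.5
```

View pics/c11.png

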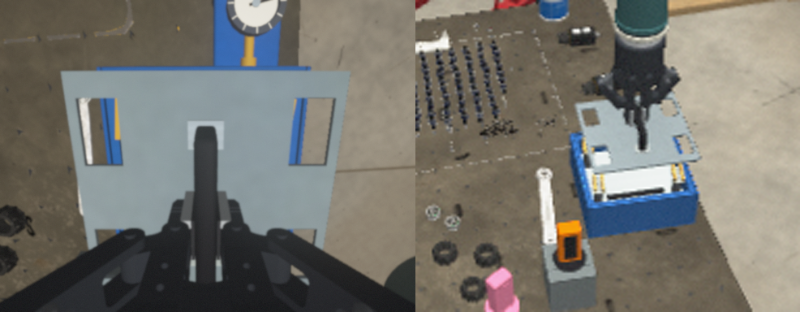

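The panel hangs level in the gripper at right (640,130), clear of the cams. Carrying it right.

>>> jog_arm:
  steps:
    - {"grip":255,"dx":-33,"dy":2,"dz":0,"wx":0,"wy":0,"wz":0}
    - {"grip":255,"dx":-33,"dy":2,"dz":0,"wx":0,"wy":0,"wz":0}
    - {"grip":255,"dx":-32,"dy":2,"dz":0,"wx":0,"wy":0,"wz":0}
    - {"grip":255,"dx":-33,"dy":2,"dz":0,"wx":0,"wy":0,"wz":0}
    - {"grip":255,"dx":-33,"dy":3,"dz":0,"wx":0,"wy":0,"wz":0}

```text
time: 30.38
tool_pos: [0.5509, -0.2286, 0.1704]
tcp_rot: [-2.288, -2.152, 0.0]
wrist_force: [0.6, 0.1, -3.4]
grip_width: 0.0113
grip_force: 58.7
```

>>> jog_arm:
  steps:
    - {"grip":255,"dx":-33,"dy":2,"dz":0,"wx":0,"wy":0,"wz":0}
    - {"grip":255,"dx":0,"dy":0,"dz":0,"wx":0,"wy":0,"wz":0}
    - {"grip":255,"dx":0,"dy":0,"dz":20,"wx":0,"wy":0,"wz":0}
    - {"grip":255,"dx":0,"dy":0,"dz":25,"wx":0,"wy":0,"wz":0}
    - {"grip":255,"dx":0,"dy":0,"dz":25,"wx":0,"wy":0,"wz":0}

```text
time: 31.0
tool_pos: [0.551, -0.2597, 0.1]
tcp_rot: [-2.288, -2.152, -0.0]
wrist_force: [-0.7, 0.0, -3.6]
grip_width: 0.0109
grip_force: 58.7
```

>>> jog_arm:
  steps:
    - {"grip":255,"dx":0,"dy":0,"dz":25,"wx":0,"wy":0,"wz":0}
    - {"grip":255,"dx":0,"dy":0,"dz":25,"wx":0,"wy":0,"wz":0}
    - {"grip":255,"dx":0,"dy":0,"dz":12,"wx":0,"wy":0,"wz":0}
    - {"grip":255,"dx":0,"dy":0,"dz":5,"wx":0,"wy":0,"wz":0}
    - {"grip":255,"dx":0,"dy":0,"dz":0,"wx":0,"wy":0,"wz":0}

```text
time: 31.62
tool_pos: [0.5516, -0.2608, 0.0342]
tcp_rot: [2.288, 2.152, 0.0]
wrist_force: [0.4, -0.2, -3.1]
grip_width: 0.0108
grip_force: 58.6
```

>>> jog_arm:
  steps:
    - {"grip":255,"dx":0,"dy":0,"dz":2.5,"wx":0,"wy":0,"wz":0}
    - {"grip":255,"dx":0,"dy":0,"dz":0,"wx":0,"wy":0,"wz":0}
    - {"grip":0,"dx":0,"dy":0,"dz":0,"wx":0,"wy":0,"wz":0}
    - {"grip":0,"dx":0,"dy":0,"dz":0,"wx":0,"wy":0,"wz":0}
    - {"grip":0,"dx":0,"dy":0,"dz":0,"wx":0,"wy":0,"wz":0}

```text
time: 32.25
tool_pos: [0.5516, -0.2611, 0.0318]
tcp_rot: [2.288, 2.152, 0.0]
wrist_force: [0.0, -0.1, 0.7]
grip_width: 0.0649
grip_force: 0.0
```

>>> jog_arm:
  steps:
    - {"grip":0,"dx":0,"dy":0,"dz":0,"wx":0,"wy":0,"wz":0}
    - {"grip":0,"dx":0,"dy":0,"dz":-40,"wx":0,"wy":0,"wz":0}
    - {"grip":0,"dx":0,"dy":0,"dz":-55,"wx":0,"wy":0,"wz":0}
    - {"grip":0,"dx":0,"dy":0,"dz":-55,"wx":0,"wy":0,"wz":0}
    - {"grip":0,"dx":0,"dy":0,"dz":-60,"wx":0,"wy":0,"wz":0}

```text
time: 32.88
tool_pos: [0.5509, -0.2605, 0.2429]
tcp_rot: [-2.288, -2.152, 0.0]
wrist_force: [0.8, -1.0, -0.5]
grip_width: 0.0857
grip_force: 0.0
```

```bash
python3 - <<'E'
from plan import *
f,T,st=shot('side','s12');shot('top','t12')
for n in('t12','s12'):
    d=np.load(n+'.npz');P=d['P'];rgb=d['rgb'].astype(int)
    for nm,m in(('panel',(abs(P[...,2]-.004)<.004)&(rgb.min(2)>105)&(abs(P[...,0]-.55)<.1)&(abs(P[...,1]+.262)<.1)),
                ('bar',(P[...,2]>.034)&(P[...,2]<.05)&(abs(P[...,0]-.55)<.06)&(abs(P[...,1]+.262)<.07)),
                ('modA',(P[...,2]>.018)&(P[...,2]<.04)&(np.hypot(P[...,0]-.573,P[...,1]-.215)<.08)&(P[...,1]>.165)),
                ('modB',(P[...,2]>.018)&(P[...,2]<.04)&(np.hypot(P[...,0]-.549,P[...,1]-.348)<.08))):
        q=P[m]
        if len(q)>5:
            r=cv2.minAreaRect((q[:,:2]*1000).astype(np.float32));print(n,nm,len(q),np.median(q[:,2]).round(4),np.round(r[0]),np.round(r[1]),round(r[2],1))
a=cv2.imread('pics/t12.png')[100:260,90:440];cv2.imwrite('pics/c12.png',cv2.resize(a,(800,366),interpolation=2))
E
```

```text
t12 panel 439 0.0031 [ 591. -238.] [113.  93.] 86.4
t12 bar 41 0.0391 [ 552. -249.] [41. 11.] 87.2
t12 modA 254 0.0278 [577. 215.] [89. 33.] 9.4
t12 modB 262 0.028 [565. 381.] [34. 88.] 83.9
s12 panel 1741 0.004 [ 551. -263.] [170. 176.] 86.6
s12 bar 107 0.0411 [ 549. -267.] [97. 13.] 84.0
s12 modA 119 0.028 [577. 207.] [90. 32.] 11.1
s12 modB 103 0.0274 [564. 372.] [40. 86.] 83.8
```

View pics/c12.png

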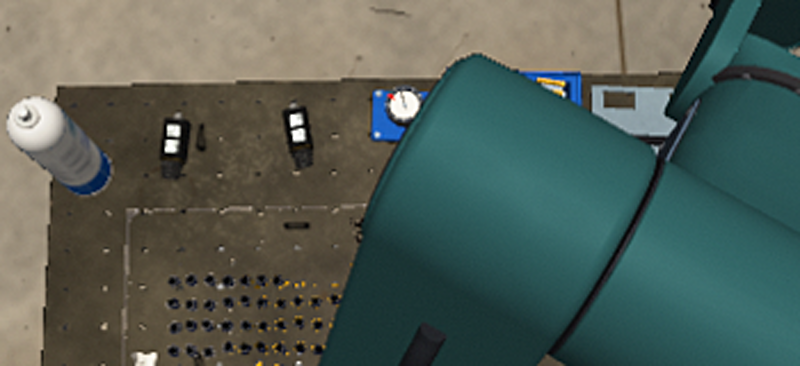

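The panel lies flat at right (z 4 mm). The modules are at (175,145) and (298,133), and the left one has been knocked since the start: it moved from about (550,349) to (565,381) mm. Moving to the nearer one.

```bash
python3 - <<'E'
from plan import *
plan([(.577,.207,.230,-81,0)],mm=50,deg=10)
E
```

```text
at [ 0.5552 -0.2631  0.2492] -3.5 tilt z [ 0.012 -0.007 -1.   ]
[{"grip":0,"dx":47,"dy":-1,"dz":2,"wx":0,"wy":0,"wz":8},{"grip":0,"dx":47,"dy":-7,"dz":2,"wx":0,"wy":0,"wz":8},{"grip":0,"dx":45,"dy":-14,"dz":2,"wx":0,"wy":0,"wz":7},{"grip":0,"dx":43,"dy":-18,"dz":2,"wx":0,"wy":0,"wz":8},{"grip":0,"dx":40,"dy":-25,"dz":2,"wx":0,"wy":0,"wz":8}]
[{"grip":0,"dx":36,"dy":-30,"dz":2,"wx":0,"wy":0,"wz":8},{"grip":0,"dx":31,"dy":-35,"dz":1,"wx":0,"wy":0,"wz":7},{"grip":0,"dx":27,"dy":-39,"dz":2,"wx":0,"wy":0,"wz":8},{"grip":0,"dx":22,"dy":-42,"dz":2,"wx":0,"wy":0,"wz":8},{"grip":0,"dx":15,"dy":-44,"dz":2,"wx":0,"wy":0,"wz":8}]
end [0.5767 0.2068 0.2302] -81.5
```

>>> jog_arm:
  steps:
    - {"grip":0,"dx":47,"dy":-1,"dz":2,"wx":0,"wy":0,"wz":8}
    - {"grip":0,"dx":47,"dy":-7,"dz":2,"wx":0,"wy":0,"wz":8}
    - {"grip":0,"dx":45,"dy":-14,"dz":2,"wx":0,"wy":0,"wz":7}
    - {"grip":0,"dx":43,"dy":-18,"dz":2,"wx":0,"wy":0,"wz":8}
    - {"grip":0,"dx":40,"dy":-25,"dz":2,"wx":0,"wy":0,"wz":8}

```text
time: 33.6
tool_pos: [0.5625, -0.0242, 0.231]
tcp_rot: [2.879, 1.258, -0.0]
wrist_force: [-0.2, -0.2, 0.5]
grip_width: 0.0856
grip_force: 0.0
```

>>> jog_arm:
  steps:
    - {"grip":0,"dx":36,"dy":-30,"dz":2,"wx":0,"wy":0,"wz":8}
    - {"grip":0,"dx":31,"dy":-35,"dz":1,"wx":0,"wy":0,"wz":7}
    - {"grip":0,"dx":27,"dy":-39,"dz":2,"wx":0,"wy":0,"wz":8}
    - {"grip":0,"dx":22,"dy":-42,"dz":2,"wx":0,"wy":0,"wz":8}
    - {"grip":0,"dx":15,"dy":-44,"dz":2,"wx":0,"wy":0,"wz":8}

```text
time: 34.22
tool_pos: [0.5727, 0.2106, 0.2218]
tcp_rot: [3.133, 0.226, -0.001]
wrist_force: [0.1, 1.1, 0.3]
grip_width: 0.0854
grip_force: 0.0
```

>>> jog_arm:
  steps:
    - {"grip":110,"dx":0,"dy":0,"dz":0,"wx":0,"wy":0,"wz":0}
    - {"grip":110,"dx":0,"dy":0,"dz":0,"wx":0,"wy":0,"wz":0}
    - {"grip":110,"dx":0,"dy":0,"dz":0,"wx":0,"wy":0,"wz":0}
    - {"grip":110,"dx":0,"dy":0,"dz":0,"wx":0,"wy":0,"wz":0}
    - {"grip":110,"dx":0,"dy":0,"dz":0,"wx":0,"wy":0,"wz":0}

```text
time: 34.85
tool_pos: [0.5731, 0.2083, 0.2225]
tcp_rot: [3.133, 0.231, 0.0]
wrist_force: [-0.4, -0.4, 0.7]
grip_width: 0.0481
grip_force: 0.0
```

```bash
python3 look.py w13; cat > mod.py <<'E'
from plan import *
import sys
def mod(n,x,y,z0=.018,z1=.042,rad=.09):
    P=np.load(n+'.npz')['P']
    m=(P[...,2]>z0)&(P[...,2]<z1)&(np.hypot(P[...,0]-x,P[...,1]-y)<rad)
    k,l,s,c=cv2.connectedComponentsWithStats(m.astype(np.uint8));i=1+np.argmax(s[1:,4])
    q=P[l==i];r=cv2.minAreaRect((q[:,:2]*1000).astype(np.float32));w,h=r[1];a=r[2] if w>h else r[2]-90
    print(n,s[i,4],'ztop',np.percentile(q[:,2],90).round(4),np.round(r[0],1),np.round(sorted(r[1]),1),'long axis',round(a,1),'psi',round(a-90,1))
mod(sys.argv[1],*map(float,sys.argv[2:]))
E
python3 mod.py w13 .577 .210; python3 cams.py w13
```

```text
[0.5731 0.2085 0.2225] -81.6 q [ 0.24  0.39  1.52 -0.    1.23  1.66] t 34.85
w13 2137 ztop 0.0311 [578.9 214.2] [32.3 90.1] long axis 9.4 psi -80.6
w13 NL 366 z 0.0867 rect [487.6 -14.7] [18.3 35.5] ang 80.1
NR few 0
w13 FL 79 z 0.0865 rect [619.1  -6.8] [ 9.2 18.7] ang 20.1
FR few 0
```

View pics/w13.png

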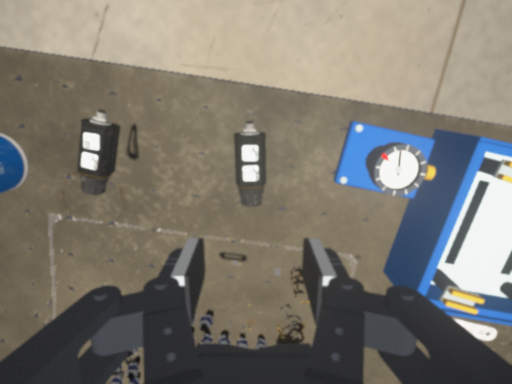

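The module lies label up at (250,165), with its fellow at (98,150) and the gauge at (400,170). Grasping the nearer one across its width.

```bash
python3 - <<'E'
from plan import *
plan([(.579,.2142,.06,-80.6,80,40),(.579,.2142,.018,-80.6,80,25)],nd=1)
E
```

```text
at [0.5731 0.2085 0.2225] -81.6 tilt z [ 0. -0. -1.]
[{"grip":80,"dx":1.3,"dy":-1,"dz":32.5,"wx":0,"wy":0,"wz":0},{"grip":80,"dx":1.4,"dy":-0.9,"dz":32.5,"wx":0,"wy":0,"wz":0},{"grip":80,"dx":1.3,"dy":-1,"dz":32.5,"wx":0,"wy":0,"wz":-1},{"grip":80,"dx":1.4,"dy":-0.9,"dz":32.5,"wx":0,"wy":0,"wz":0},{"grip":80,"dx":1.3,"dy":-1,"dz":32.5,"wx":0,"wy":0,"wz":0}]
[{"grip":80,"dx":0,"dy":0,"dz":21,"wx":0,"wy":0,"wz":0},{"grip":80,"dx":0,"dy":0,"dz":21,"wx":0,"wy":0,"wz":0},{"grip":80,"dx":0,"dy":0,"dz":0,"wx":0,"wy":0,"wz":0},{"grip":80,"dx":0,"dy":0,"dz":0,"wx":0,"wy":0,"wz":0},{"grip":80,"dx":0,"dy":0,"dz":0,"wx":0,"wy":0,"wz":0}]
end [0.579  0.2142 0.018 ] -80.6
```

>>> jog_arm:
  steps:
    - {"grip":80,"dx":2,"dy":-1,"dz":32,"wx":0,"wy":0,"wz":0}
    - {"grip":80,"dx":2,"dy":-1,"dz":32,"wx":0,"wy":0,"wz":0}
    - {"grip":80,"dx":1,"dy":-1,"dz":33,"wx":0,"wy":0,"wz":-1}
    - {"grip":80,"dx":1,"dy":-1,"dz":32,"wx":0,"wy":0,"wz":0}
    - {"grip":80,"dx":1,"dy":-1,"dz":33,"wx":0,"wy":0,"wz":0}

```text
time: 35.52
tool_pos: [0.5795, 0.2149, 0.0596]
tcp_rot: [3.131, 0.26, 0.001]
wrist_force: [0.3, -0.5, 0.3]
grip_width: 0.0587
grip_force: 0.0
```

>>> jog_arm:
  steps:
    - {"grip":80,"dx":0,"dy":0,"dz":21,"wx":0,"wy":0,"wz":0}
    - {"grip":80,"dx":0,"dy":0,"dz":20,"wx":0,"wy":0,"wz":0}
    - {"grip":80,"dx":0,"dy":0,"dz":0,"wx":0,"wy":0,"wz":0}
    - {"grip":255,"dx":0,"dy":0,"dz":0,"wx":0,"wy":0,"wz":0}
    - {"grip":255,"dx":0,"dy":0,"dz":0,"wx":0,"wy":0,"wz":0}

```text
time: 36.15
tool_pos: [0.5802, 0.2152, 0.0208]
tcp_rot: [-3.131, -0.26, -0.004]
wrist_force: [1.0, 0.9, -0.6]
grip_width: 0.0319
grip_force: 59.4
```

>>> jog_arm:
  steps:
    - {"grip":255,"dx":0,"dy":0,"dz":0,"wx":0,"wy":0,"wz":0}
    - {"grip":255,"dx":0,"dy":0,"dz":0,"wx":0,"wy":0,"wz":0}
    - {"grip":255,"dx":0,"dy":0,"dz":-20,"wx":0,"wy":0,"wz":0}
    - {"grip":255,"dx":0,"dy":0,"dz":-50,"wx":0,"wy":0,"wz":0}
    - {"grip":255,"dx":0,"dy":0,"dz":-50,"wx":0,"wy":0,"wz":0}

```text
time: 36.78
tool_pos: [0.5785, 0.2149, 0.1404]
tcp_rot: [3.131, 0.26, -0.002]
wrist_force: [1.2, -0.5, -0.5]
grip_width: 0.0322
grip_force: 59.8
```

```bash
python3 - <<'E'
from plan import *
p,psi,M,s=cur();print(p,psi,s['grip_width'],s['grip_force'],s['wrist_force'])
# bay target y=-33 (right side): box centre (.550,-.064) yaw -3.35
c,sn=np.cos(np.radians(-3.35)),np.sin(np.radians(-3.35))
for by in(33,-33): print(by,.550-sn*by/1000,-.064+c*by/1000)
x,y=.550+sn*33/1000,-.064-c*33/1000
plan([(x,y,.16,-93.4,255),(x,y,.11,-93.4,255,20)],mm=50,nd=1)
E
```

```text
[0.57852492 0.21492955 0.14037847] -80.51279226758045 0.03216263937112414 59.79535172082251 [ 1.18191981 -0.5427756  -0.45701909]
33 0.5519283623431022 -0.03105639032113048
-33 0.5480716376568979 -0.09694360967886953
at [0.5785 0.2149 0.1404] -80.5 tilt z [-0.001 -0.    -1.   ]
[{"grip":255,"dx":-11.6,"dy":43.2,"dz":-2.8,"wx":0,"wy":0,"wz":2},{"grip":255,"dx":-10.2,"dy":43.6,"dz":-2.8,"wx":0,"wy":0,"wz":2},{"grip":255,"dx":-8.5,"dy":44,"dz":-2.8,"wx":0,"wy":0,"wz":2},{"grip":255,"dx":-7.1,"dy":44.2,"dz":-2.8,"wx":0,"wy":0,"wz":1},{"grip":255,"dx":-6.3,"dy":44.3,"dz":-2.8,"wx":0,"wy":0,"wz":2}]
[{"grip":255,"dx":-4.7,"dy":44.5,"dz":-2.8,"wx":0,"wy":0,"wz":2},{"grip":255,"dx":-3.2,"dy":44.7,"dz":-2.8,"wx":0,"wy":0,"wz":2},{"grip":255,"dx":0,"dy":0,"dz":16.7,"wx":0,"wy":0,"wz":0},{"grip":255,"dx":0,"dy":0,"dz":16.6,"wx":0,"wy":0,"wz":0},{"grip":255,"dx":0,"dy":0,"dz":16.7,"wx":0,"wy":0,"wz":0}]
end [ 0.548 -0.097  0.11 ] -93.5
```

>>> jog_arm:
  steps:
    - {"grip":255,"dx":-11.6,"dy":43.2,"dz":-2.8,"wx":0,"wy":0,"wz":2}
    - {"grip":255,"dx":-10.2,"dy":43.6,"dz":-2.8,"wx":0,"wy":0,"wz":2}
    - {"grip":255,"dx":-8.5,"dy":44,"dz":-2.8,"wx":0,"wy":0,"wz":2}
    - {"grip":255,"dx":-7.1,"dy":44.2,"dz":-2.8,"wx":0,"wy":0,"wz":1}
    - {"grip":255,"dx":-6.3,"dy":44.3,"dz":-2.8,"wx":0,"wy":0,"wz":2}

```text
time: 37.4
tool_pos: [0.5569, -0.009, 0.1537]
tcp_rot: [3.141, 0.012, 0.0]
wrist_force: [0.2, -0.3, -0.8]
grip_width: 0.0317
grip_force: 59.8
```

>>> jog_arm:
  steps:
    - {"grip":255,"dx":-4.7,"dy":44.5,"dz":-2.8,"wx":0,"wy":0,"wz":2}
    - {"grip":255,"dx":-3.2,"dy":44.7,"dz":-2.8,"wx":0,"wy":0,"wz":2}
    - {"grip":255,"dx":0,"dy":0,"dz":15,"wx":0,"wy":0,"wz":0}
    - {"grip":255,"dx":0,"dy":0,"dz":15,"wx":0,"wy":0,"wz":0}
    - {"grip":255,"dx":0,"dy":0,"dz":0,"wx":0,"wy":0,"wz":0}

```text
time: 38.02
tool_pos: [0.547, -0.0952, 0.1271]
tcp_rot: [-3.139, 0.094, 0.006]
wrist_force: [0.8, 0.7, -0.6]
grip_width: 0.0315
grip_force: 59.8
```

>>> jog_arm:
  steps:
    - {"grip":255,"dx":0,"dy":0,"dz":12,"wx":0,"wy":0,"wz":0}
    - {"grip":255,"dx":0,"dy":0,"dz":0,"wx":0,"wy":0,"wz":0}
    - {"grip":255,"dx":0,"dy":0,"dz":0,"wx":0,"wy":0,"wz":0}
    - {"grip":255,"dx":0,"dy":0,"dz":0,"wx":0,"wy":0,"wz":0}
    - {"grip":255,"dx":0,"dy":0,"dz":0,"wx":0,"wy":0,"wz":0}

```text
time: 38.65
tool_pos: [0.5488, -0.097, 0.1173]
tcp_rot: [3.14, -0.096, 0.001]
wrist_force: [0.0, 0.1, -0.7]
grip_width: 0.0317
grip_force: 59.8
```

```bash
python3 look.py w14; python3 cams.py w14; python3 - <<'E'
from plan import *
shot('side','s14')
for n in('w13','w14','s14'):
    d=np.load(n+'.npz');P=d['P'];q=P-[.55,-.064,0]
    m=(abs(q[...,0])<.045)&(q[...,1]>.01)&(q[...,1]<.06)&(P[...,2]<.07)&(P[...,2]>.0);print(n,m.sum(),np.percentile(P[m][:,2],[10,50,90]).round(4) if m.any() else '')
a=cv2.imread('pics/w14.png');b=cv2.imread('pics/s14.png')[150:300,180:365]
c=np.hstack([a,cv2.resize(b,(474,384),interpolation=2)]);c=cv2.resize(c,(800,312));cv2.imwrite('pics/c14.png',c)
E
```

```text
[ 0.5488 -0.0969  0.1173] -93.5 q [-0.3   0.45  1.74 -0.    0.96  1.33] t 38.65
w14 NL 109 z 0.0866 rect [481.9 -13.9] [ 6.  33.7] ang 81.6
w14 NR 274 z 0.0861 rect [ 483. -113.] [13.1 14.7] ang -7.8
w14 FL 1552 z 0.0873 rect [618.9 -23.4] [18.2 36.2] ang 81.9
w14 FR 1339 z 0.0875 rect [ 613.4 -113.2] [17.2 35.3] ang 78.7
box [555.1 -62.6] yaw 0.64 scale 1.101 cams {'NL': [481.9, -13.9], 'NR': [483.0, -113.0], 'FL': [627.2, -12.2], 'FR': [628.3, -111.3]}
w13 2423 [0.0326 0.0335 0.0344]
w14 7884 [0.0329 0.0338 0.0346]
s14 67 [0.0326 0.0348 0.0369]
```

View pics/c14.png

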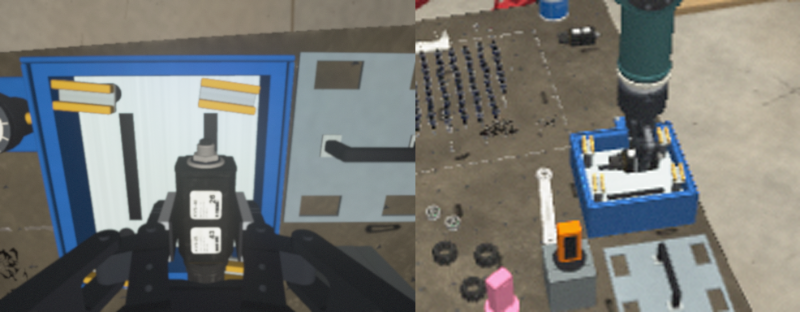

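The bay floor is white at z 0.034, with the far cams at (83,97) and (229,97). The held module is aligned between them and the near ones, so I'll lower it.

>>> jog_arm:
  steps:
    - {"grip":255,"dx":0,"dy":0,"dz":15,"wx":0,"wy":0,"wz":0}
    - {"grip":255,"dx":0,"dy":0,"dz":15,"wx":0,"wy":0,"wz":0}
    - {"grip":255,"dx":0,"dy":0,"dz":15,"wx":0,"wy":0,"wz":0}
    - {"grip":255,"dx":0,"dy":0,"dz":12,"wx":0,"wy":0,"wz":0}
    - {"grip":255,"dx":0,"dy":0,"dz":3,"wx":0,"wy":0,"wz":0}

```text
time: 39.38
tool_pos: [0.5478, -0.0966, 0.0556]
tcp_rot: [-3.14, 0.096, 0.003]
wrist_force: [0.2, 0.9, -0.6]
grip_width: 0.0314
grip_force: 59.8
```

>>> jog_arm:
  steps:
    - {"grip":255,"dx":0,"dy":0,"dz":2,"wx":0,"wy":0,"wz":0}
    - {"grip":255,"dx":0,"dy":0,"dz":0,"wx":0,"wy":0,"wz":0}
    - {"grip":255,"dx":0,"dy":0,"dz":0,"wx":0,"wy":0,"wz":0}
    - {"grip":255,"dx":0,"dy":0,"dz":0,"wx":0,"wy":0,"wz":0}
    - {"grip":255,"dx":0,"dy":0,"dz":0,"wx":0,"wy":0,"wz":0}

```text
time: 40.0
tool_pos: [0.5487, -0.0969, 0.0552]
tcp_rot: [3.14, -0.096, 0.001]
wrist_force: [-0.2, 0.2, -0.3]
grip_width: 0.0319
grip_force: 59.9
```

>>> jog_arm:
  steps:
    - {"grip":255,"dx":0,"dy":0,"dz":1.5,"wx":0,"wy":0,"wz":0}
    - {"grip":255,"dx":0,"dy":0,"dz":0,"wx":0,"wy":0,"wz":0}
    - {"grip":125,"dx":0,"dy":0,"dz":0,"wx":0,"wy":0,"wz":0}
    - {"grip":125,"dx":0,"dy":0,"dz":0,"wx":0,"wy":0,"wz":0}
    - {"grip":125,"dx":0,"dy":0,"dz":0,"wx":0,"wy":0,"wz":0}

```text
time: 40.62
tool_pos: [0.5486, -0.0968, 0.0533]
tcp_rot: [3.14, -0.096, -0.0]
wrist_force: [-0.8, 0.7, 0.7]
grip_width: 0.0438
grip_force: 0.0
```

>>> jog_arm:
  steps:
    - {"grip":125,"dx":0,"dy":0,"dz":-20,"wx":0,"wy":0,"wz":0}
    - {"grip":125,"dx":0,"dy":0,"dz":-30,"wx":0,"wy":0,"wz":0}
    - {"grip":125,"dx":0,"dy":0,"dz":-40,"wx":0,"wy":0,"wz":0}
    - {"grip":125,"dx":0,"dy":0,"dz":-40,"wx":0,"wy":0,"wz":0}
    - {"grip":125,"dx":0,"dy":0,"dz":-40,"wx":0,"wy":0,"wz":0}

```text
time: 41.25
tool_pos: [0.5484, -0.0967, 0.2246]
tcp_rot: [-3.14, 0.096, 0.001]
wrist_force: [-0.1, -0.0, -0.9]
grip_width: 0.0438
grip_force: 0.0
```

```bash
python3 - <<'E'
from plan import *
shot('top','t15');shot('side','s15')
plan([(.566,.376,.225,-95,80)],mm=50,deg=10)
E
python3 mod.py t15 .566 .376; python3 mod.py s15 .566 .376;python3 mod.py s15 .548 -.097 .052 .072 .06
```

```text
at [ 0.5515 -0.0977  0.228 ] -93.5 tilt z [ 0.008 -0.003 -1.   ]
[{"grip":80,"dx":-1,"dy":-47,"dz":0,"wx":0,"wy":0,"wz":0},{"grip":80,"dx":-2,"dy":-48,"dz":1,"wx":0,"wy":0,"wz":0},{"grip":80,"dx":-1,"dy":-47,"dz":0,"wx":0,"wy":0,"wz":0},{"grip":80,"dx":-2,"dy":-47,"dz":0,"wx":0,"wy":0,"wz":1},{"grip":80,"dx":-2,"dy":-48,"dz":1,"wx":0,"wy":0,"wz":0}]
[{"grip":80,"dx":-2,"dy":-47,"dz":0,"wx":0,"wy":0,"wz":0},{"grip":80,"dx":-3,"dy":-47,"dz":0,"wx":0,"wy":0,"wz":0},{"grip":80,"dx":-2,"dy":-48,"dz":0,"wx":0,"wy":0,"wz":0},{"grip":80,"dx":-2,"dy":-47,"dz":1,"wx":0,"wy":0,"wz":0},{"grip":80,"dx":-2,"dy":-47,"dz":0,"wx":0,"wy":0,"wz":0}]
end [0.5664 0.3755 0.225 ] -94.5
t15 265 ztop 0.0327 [565.  381.2] [33.9 88.5] long axis -6.7 psi -96.7
s15 102 ztop 0.0333 [565.  375.4] [37.8 84. ] long axis -16.1 psi -106.1
s15 181 ztop 0.0662 [ 545.7 -101.1] [32.6 88.3] long axis -6.2 psi -96.2
```

>>> jog_arm:
  steps:
    - {"grip":80,"dx":-1,"dy":-47,"dz":0,"wx":0,"wy":0,"wz":0}
    - {"grip":80,"dx":-2,"dy":-48,"dz":1,"wx":0,"wy":0,"wz":0}
    - {"grip":80,"dx":-1,"dy":-47,"dz":0,"wx":0,"wy":0,"wz":0}
    - {"grip":80,"dx":-2,"dy":-47,"dz":0,"wx":0,"wy":0,"wz":1}
    - {"grip":80,"dx":-2,"dy":-48,"dz":1,"wx":0,"wy":0,"wz":1}

```text
time: 41.98
tool_pos: [0.5554, 0.1416, 0.2204]
tcp_rot: [3.137, -0.152, -0.002]
wrist_force: [-0.8, 0.6, -1.1]
grip_width: 0.0587
grip_force: 0.0
```

>>> jog_arm:
  steps:
    - {"grip":80,"dx":-2,"dy":-47,"dz":0,"wx":0,"wy":0,"wz":1}
    - {"grip":80,"dx":-3,"dy":-47,"dz":0,"wx":0,"wy":0,"wz":0}
    - {"grip":80,"dx":-2,"dy":-48,"dz":0,"wx":0,"wy":0,"wz":0}
    - {"grip":80,"dx":-2,"dy":-42,"dz":1,"wx":0,"wy":0,"wz":0}
    - {"grip":80,"dx":0,"dy":-22,"dz":0,"wx":0,"wy":0,"wz":0}

```text
time: 42.6
tool_pos: [0.5689, 0.3477, 0.2191]
tcp_rot: [3.136, -0.176, -0.002]
wrist_force: [-0.3, -0.4, -0.3]
grip_width: 0.0582
grip_force: 0.0
```

>>> jog_arm:
  steps:
    - {"grip":80,"dx":0,"dy":0,"dz":0,"wx":0,"wy":0,"wz":0}
    - {"grip":80,"dx":0,"dy":0,"dz":0,"wx":0,"wy":0,"wz":0}
    - {"grip":80,"dx":0,"dy":0,"dz":0,"wx":0,"wy":0,"wz":0}
    - {"grip":80,"dx":0,"dy":0,"dz":0,"wx":0,"wy":0,"wz":0}
    - {"grip":80,"dx":0,"dy":0,"dz":0,"wx":0,"wy":0,"wz":0}

```text
time: 43.22
tool_pos: [0.5698, 0.3453, 0.2207]
tcp_rot: [3.136, -0.18, 0.0]
wrist_force: [-0.4, -0.1, 0.6]
grip_width: 0.0588
grip_force: 0.0
```

```bash
python3 look.py w16; python3 mod.py w16 .566 .378; python3 - <<'E'
from h import *
for n in('side0','top0'):
    P=np.load(n+'.npz')['P']
    m=(P[...,2]>.1)&(P[...,2]<.27)&(P[...,0]>.4)&(P[...,0]<.65)&(P[...,1]>.4)&(P[...,1]<.6)
    q=P[m];print(n,len(q),q.min(0).round(3),q.max(0).round(3),cv2.minEnclosingCircle((q[:,:2]*1000).astype(np.float32)))
E
```

```text
[0.5697 0.3455 0.2206] -96.5 q [ 0.44  0.47  1.39 -0.    1.28  2.13] t 43.225
w16 2133 ztop 0.0312 [567.  379.7] [33.  89.6] long axis -5.8 psi -95.8
side0 458 [0.502 0.458 0.1  ] [0.569 0.512 0.259] ((534.5736083984375, 491.33880615234375), 34.515995025634766)
top0 874 [0.502 0.464 0.1  ] [0.567 0.53  0.257] ((535.03173828125, 498.1029968261719), 33.887290954589844)
```

```bash
python3 - <<'E'
from plan import *
plan([(.567,.3797,.2206,-95.8,80,20),(.567,.3797,.06,-95.8,80,40),(.567,.3797,.020,-95.8,80,20)],nd=0)
E
```

```text
at [0.5697 0.3455 0.2206] -96.5 tilt z [ 0. -0. -1.]
[{"grip":80,"dx":-3,"dy":-17,"dz":0,"wx":0,"wy":0,"wz":0},{"grip":80,"dx":-4,"dy":-17,"dz":0,"wx":0,"wy":0,"wz":-1},{"grip":80,"dx":0,"dy":0,"dz":32,"wx":0,"wy":0,"wz":0},{"grip":80,"dx":0,"dy":0,"dz":32,"wx":0,"wy":0,"wz":0},{"grip":80,"dx":0,"dy":0,"dz":32,"wx":0,"wy":0,"wz":0}]
[{"grip":80,"dx":0,"dy":0,"dz":33,"wx":0,"wy":0,"wz":0},{"grip":80,"dx":0,"dy":0,"dz":32,"wx":0,"wy":0,"wz":0},{"grip":80,"dx":0,"dy":0,"dz":20,"wx":0,"wy":0,"wz":0},{"grip":80,"dx":0,"dy":0,"dz":20,"wx":0,"wy":0,"wz":0},{"grip":80,"dx":0,"dy":0,"dz":0,"wx":0,"wy":0,"wz":0}]
end [0.5666 0.3801 0.0196] -95.5
```

>>> jog_arm:
  steps:
    - {"grip":80,"dx":-3,"dy":-17,"dz":0,"wx":0,"wy":0,"wz":0}
    - {"grip":80,"dx":-4,"dy":-17,"dz":0,"wx":0,"wy":0,"wz":-1}
    - {"grip":80,"dx":0,"dy":0,"dz":32,"wx":0,"wy":0,"wz":0}
    - {"grip":80,"dx":0,"dy":0,"dz":32,"wx":0,"wy":0,"wz":0}
    - {"grip":80,"dx":0,"dy":0,"dz":32,"wx":0,"wy":0,"wz":0}

```text
time: 43.9
tool_pos: [0.5662, 0.3822, 0.1235]
tcp_rot: [-3.138, 0.148, -0.001]
wrist_force: [0.3, -0.4, 0.1]
grip_width: 0.0587
grip_force: 0.0
```

>>> jog_arm:
  steps:
    - {"grip":80,"dx":0,"dy":0,"dz":33,"wx":0,"wy":0,"wz":0}
    - {"grip":80,"dx":0,"dy":0,"dz":32,"wx":0,"wy":0,"wz":0}
    - {"grip":80,"dx":0,"dy":0,"dz":20,"wx":0,"wy":0,"wz":0}
    - {"grip":80,"dx":0,"dy":0,"dz":20,"wx":0,"wy":0,"wz":0}
    - {"grip":80,"dx":0,"dy":0,"dz":0,"wx":0,"wy":0,"wz":0}

```text
time: 44.52
tool_pos: [0.5655, 0.3803, 0.018]
tcp_rot: [3.137, -0.15, -0.004]
wrist_force: [-0.3, 0.2, 0.4]
grip_width: 0.0587
grip_force: 0.0
```

>>> jog_arm:
  steps:
    - {"grip":255,"dx":0,"dy":0,"dz":0,"wx":0,"wy":0,"wz":0}
    - {"grip":255,"dx":0,"dy":0,"dz":0,"wx":0,"wy":0,"wz":0}
    - {"grip":255,"dx":0,"dy":0,"dz":0,"wx":0,"wy":0,"wz":0}
    - {"grip":255,"dx":0,"dy":0,"dz":0,"wx":0,"wy":0,"wz":0}
    - {"grip":255,"dx":0,"dy":0,"dz":0,"wx":0,"wy":0,"wz":0}

```text
time: 45.15
tool_pos: [0.5675, 0.381, 0.0209]
tcp_rot: [-3.137, 0.151, -0.003]
wrist_force: [0.5, -1.2, 6.4]
grip_width: 0.0318
grip_force: 60.6
```

>>> jog_arm:
  steps:
    - {"grip":255,"dx":0,"dy":0,"dz":-15,"wx":0,"wy":0,"wz":0}
    - {"grip":255,"dx":0,"dy":0,"dz":-40,"wx":0,"wy":0,"wz":0}
    - {"grip":255,"dx":0,"dy":0,"dz":-40,"wx":0,"wy":0,"wz":0}
    - {"grip":255,"dx":0,"dy":0,"dz":-40,"wx":0,"wy":0,"wz":0}
    - {"grip":255,"dx":0,"dy":0,"dz":0,"wx":0,"wy":0,"wz":0}

```text
time: 45.78
tool_pos: [0.5688, 0.3818, 0.1594]
tcp_rot: [-3.134, 0.151, -0.011]
wrist_force: [-0.2, -0.5, -1.0]
grip_width: 0.0321
grip_force: 59.8
```

```bash
python3 - <<'E'
from plan import *
p,psi,M,s=cur();print(p,psi,s['grip_width'],s['grip_force'])
plan([(.552,-.0310,.155,-93.4,255),(.552,-.0310,.116,-93.4,255,20)],mm=48,nd=0)
E
```

```text
[0.56883513 0.38178758 0.15937819] -95.50649591723213 0.03211068393462507 59.80534619651735
at [0.5688 0.3818 0.1594] -95.5 tilt z [ 0.007  0.004 -1.   ]
[{"grip":255,"dx":3,"dy":46,"dz":0,"wx":0,"wy":0,"wz":0},{"grip":255,"dx":2,"dy":46,"dz":1,"wx":0,"wy":0,"wz":0},{"grip":255,"dx":3,"dy":45,"dz":0,"wx":0,"wy":0,"wz":-1},{"grip":255,"dx":1,"dy":46,"dz":1,"wx":0,"wy":0,"wz":0},{"grip":255,"dx":2,"dy":46,"dz":0,"wx":0,"wy":0,"wz":0}]
[{"grip":255,"dx":2,"dy":46,"dz":1,"wx":0,"wy":0,"wz":0},{"grip":255,"dx":2,"dy":46,"dz":0,"wx":0,"wy":0,"wz":-1},{"grip":255,"dx":1,"dy":46,"dz":1,"wx":0,"wy":0,"wz":0},{"grip":255,"dx":0,"dy":46,"dz":0,"wx":0,"wy":0,"wz":0},{"grip":255,"dx":0,"dy":0,"dz":20,"wx":0,"wy":0,"wz":0}]
[{"grip":255,"dx":0,"dy":0,"dz":19,"wx":0,"wy":0,"wz":0},{"grip":255,"dx":0,"dy":0,"dz":0,"wx":0,"wy":0,"wz":0},{"grip":255,"dx":0,"dy":0,"dz":0,"wx":0,"wy":0,"wz":0},{"grip":255,"dx":0,"dy":0,"dz":0,"wx":0,"wy":0,"wz":0},{"grip":255,"dx":0,"dy":0,"dz":0,"wx":0,"wy":0,"wz":0}]
end [ 0.5515 -0.0312  0.1164] -93.5
```

>>> jog_arm:
  steps:
    - {"grip":255,"dx":3,"dy":46,"dz":0,"wx":0,"wy":0,"wz":0}
    - {"grip":255,"dx":2,"dy":46,"dz":1,"wx":0,"wy":0,"wz":0}
    - {"grip":255,"dx":3,"dy":45,"dz":0,"wx":0,"wy":0,"wz":-1}
    - {"grip":255,"dx":1,"dy":46,"dz":1,"wx":0,"wy":0,"wz":0}
    - {"grip":255,"dx":2,"dy":46,"dz":0,"wx":0,"wy":0,"wz":0}

```text
time: 46.4
tool_pos: [0.5558, 0.1498, 0.1517]
tcp_rot: [3.139, -0.123, -0.003]
wrist_force: [0.5, 0.2, -1.0]
grip_width: 0.0316
grip_force: 59.8
```

>>> jog_arm:
  steps:
    - {"grip":255,"dx":2,"dy":46,"dz":1,"wx":0,"wy":0,"wz":0}
    - {"grip":255,"dx":2,"dy":46,"dz":0,"wx":0,"wy":0,"wz":-1}
    - {"grip":255,"dx":1,"dy":46,"dz":1,"wx":0,"wy":0,"wz":0}
    - {"grip":255,"dx":0,"dy":46,"dz":0,"wx":0,"wy":0,"wz":0}
    - {"grip":255,"dx":0,"dy":0,"dz":0,"wx":0,"wy":0,"wz":0}

```text
time: 47.02
tool_pos: [0.5484, -0.0352, 0.1499]
tcp_rot: [3.139, -0.102, -0.002]
wrist_force: [0.7, 1.0, -0.8]
grip_width: 0.0317
grip_force: 59.9
```

>>> jog_arm:
  steps:
    - {"grip":255,"dx":0,"dy":0,"dz":18,"wx":0,"wy":0,"wz":0}
    - {"grip":255,"dx":0,"dy":0,"dz":18,"wx":0,"wy":0,"wz":0}
    - {"grip":255,"dx":0,"dy":0,"dz":0,"wx":0,"wy":0,"wz":0}
    - {"grip":255,"dx":0,"dy":0,"dz":0,"wx":0,"wy":0,"wz":0}
    - {"grip":255,"dx":0,"dy":0,"dz":0,"wx":0,"wy":0,"wz":0}

```text
time: 47.65
tool_pos: [0.5497, -0.0322, 0.1152]
tcp_rot: [3.14, -0.096, 0.002]
wrist_force: [-0.5, -0.0, -0.6]
grip_width: 0.0317
grip_force: 59.9
```

```bash
python3 look.py w17; python3 cams.py w17; python3 mod.py w17 .548 -.097 .052 .070 .06; python3 - <<'E'
from plan import *
plan([(.552,-.0310,.056,-93.4,255,15)],nd=1)
E
```

```text
[ 0.5497 -0.0323  0.1152] -93.5 q [-0.18  0.44  1.76 -0.    0.94  1.45] t 47.65
w17 NL 392 z 0.0864 rect [490.8  -6.2] [14.6 16.6] ang -5.3
w17 NR 90 z 0.0862 rect [ 474.8 -116.2] [ 3.7 11. ] ang 46.4
w17 FL 1413 z 0.0874 rect [618.6 -23.1] [17.5 35.1] ang 81.0
w17 FR 1471 z 0.0873 rect [ 613.3 -113. ] [17.7 36.8] ang 79.2
box [563.5 -73. ] yaw -8.29 scale 1.235 cams {'NL': [490.8, -6.2], 'NR': [474.8, -116.2], 'FL': [652.1, -29.8], 'FR': [636.1, -139.7]}
w17 5680 ztop 0.0649 [547.8 -94.8] [32.8 89.6] long axis -3.6 psi -93.6
at [ 0.5497 -0.0323  0.1152] -93.5 tilt z [ 0.001 -0.    -1.   ]
[{"grip":255,"dx":0.6,"dy":-0.4,"dz":14.8,"wx":0,"wy":0,"wz":0},{"grip":255,"dx":0.5,"dy":-0.3,"dz":14.8,"wx":0,"wy":0,"wz":0},{"grip":255,"dx":0.6,"dy":-0.4,"dz":14.8,"wx":0,"wy":0,"wz":0},{"grip":255,"dx":0.5,"dy":-0.4,"dz":14.8,"wx":0,"wy":0,"wz":0},{"grip":255,"dx":0,"dy":0,"dz":0,"wx":0,"wy":0,"wz":0}]
end [ 0.552 -0.031  0.056] -93.5
```

View pics/w17.png

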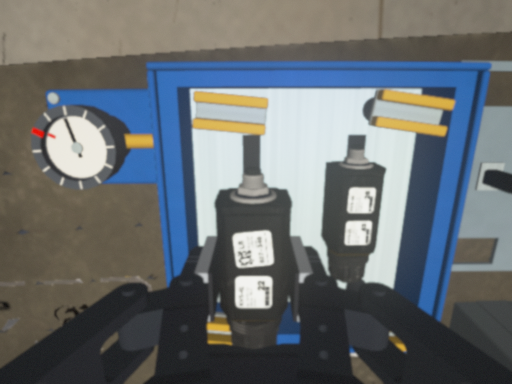

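The first module lies label up at (352,215) in the bay, and the second hangs at (253,260), left of it, with room for the fingers. The gauge shows its red mark at (40,132) and its needle towards (66,118). Lowering the module.

>>> jog_arm:
  steps:
    - {"grip":255,"dx":1,"dy":0,"dz":15,"wx":0,"wy":0,"wz":0}
    - {"grip":255,"dx":1,"dy":0,"dz":15,"wx":0,"wy":0,"wz":0}
    - {"grip":255,"dx":0,"dy":0,"dz":15,"wx":0,"wy":0,"wz":0}
    - {"grip":255,"dx":0,"dy":0,"dz":13,"wx":0,"wy":0,"wz":0}
    - {"grip":255,"dx":0,"dy":0,"dz":0,"wx":0,"wy":0,"wz":0}

```text
time: 48.32
tool_pos: [0.5506, -0.0326, 0.0553]
tcp_rot: [-3.14, 0.096, 0.003]
wrist_force: [0.4, -0.4, -0.7]
grip_width: 0.0317
grip_force: 60.8
```

>>> jog_arm:
  steps:
    - {"grip":255,"dx":0,"dy":0,"dz":2,"wx":0,"wy":0,"wz":0}
    - {"grip":255,"dx":0,"dy":0,"dz":1,"wx":0,"wy":0,"wz":0}
    - {"grip":255,"dx":0,"dy":0,"dz":0,"wx":0,"wy":0,"wz":0}
    - {"grip":255,"dx":0,"dy":0,"dz":0,"wx":0,"wy":0,"wz":0}
    - {"grip":255,"dx":0,"dy":0,"dz":0,"wx":0,"wy":0,"wz":0}

```text
time: 48.95
tool_pos: [0.5511, -0.0326, 0.0545]
tcp_rot: [3.14, -0.096, 0.001]
wrist_force: [-3.8, -0.3, 10.7]
grip_width: 0.0315
grip_force: 62.3
```

>>> jog_arm:
  steps:
    - {"grip":125,"dx":0,"dy":0,"dz":0,"wx":0,"wy":0,"wz":0}
    - {"grip":125,"dx":0,"dy":0,"dz":0,"wx":0,"wy":0,"wz":0}
    - {"grip":125,"dx":0,"dy":0,"dz":0,"wx":0,"wy":0,"wz":0}
    - {"grip":125,"dx":0,"dy":0,"dz":0,"wx":0,"wy":0,"wz":0}
    - {"grip":125,"dx":0,"dy":0,"dz":-20,"wx":0,"wy":0,"wz":0}

```text
time: 49.58
tool_pos: [0.5498, -0.0324, 0.0724]
tcp_rot: [-3.14, 0.096, 0.005]
wrist_force: [-0.9, -0.3, -0.3]
grip_width: 0.0436
grip_force: 0.0
```

>>> jog_arm:
  steps:
    - {"grip":125,"dx":0,"dy":0,"dz":-30,"wx":0,"wy":0,"wz":0}
    - {"grip":125,"dx":0,"dy":0,"dz":-40,"wx":0,"wy":0,"wz":0}
    - {"grip":125,"dx":0,"dy":0,"dz":-40,"wx":0,"wy":0,"wz":0}
    - {"grip":125,"dx":0,"dy":0,"dz":-20,"wx":0,"wy":0,"wz":0}
    - {"grip":0,"dx":0,"dy":0,"dz":0,"wx":0,"wy":0,"wz":0}

```text
time: 50.2
tool_pos: [0.5524, -0.0328, 0.2051]
tcp_rot: [3.139, -0.096, 0.006]
wrist_force: [-0.3, 0.3, 0.4]
grip_width: 0.0606
grip_force: 0.0
```

```bash
python3 - <<'E'
from plan import *
plan([(.525,.065,.19,-93,0)],mm=40,nd=0)
E
python3 mod.py s15 .548 -.097 .052 .070 .06
```

```text
at [ 0.5524 -0.0328  0.2051] -93.5 tilt z [ 0.004 -0.001 -1.   ]
[{"grip":0,"dx":-11,"dy":-32,"dz":5,"wx":0,"wy":0,"wz":0},{"grip":0,"dx":-11,"dy":-32,"dz":5,"wx":0,"wy":0,"wz":0},{"grip":0,"dx":-11,"dy":-32,"dz":5,"wx":0,"wy":0,"wz":-1},{"grip":0,"dx":0,"dy":0,"dz":0,"wx":0,"wy":0,"wz":0},{"grip":0,"dx":0,"dy":0,"dz":0,"wx":0,"wy":0,"wz":0}]
end [0.5253 0.065  0.1901] -92.5
s15 181 ztop 0.0662 [ 545.7 -101.1] [32.6 88.3] long axis -6.2 psi -96.2
```

>>> jog_arm:
  steps:
    - {"grip":0,"dx":-11,"dy":-32,"dz":5,"wx":0,"wy":0,"wz":0}
    - {"grip":0,"dx":-11,"dy":-32,"dz":5,"wx":0,"wy":0,"wz":0}
    - {"grip":0,"dx":-11,"dy":-32,"dz":5,"wx":0,"wy":0,"wz":0}
    - {"grip":0,"dx":0,"dy":0,"dz":0,"wx":0,"wy":0,"wz":0}
    - {"grip":0,"dx":0,"dy":0,"dz":0,"wx":0,"wy":0,"wz":0}

```text
time: 50.82
tool_pos: [0.5238, 0.0649, 0.1876]
tcp_rot: [3.14, -0.095, -0.002]
wrist_force: [0.4, -0.5, -0.3]
grip_width: 0.0852
grip_force: 0.0
```

>>> jog_arm:
  steps:
    - {"grip":0,"dx":0,"dy":0,"dz":0,"wx":0,"wy":0,"wz":0}
    - {"grip":0,"dx":0,"dy":0,"dz":0,"wx":0,"wy":0,"wz":0}
    - {"grip":0,"dx":0,"dy":0,"dz":0,"wx":0,"wy":0,"wz":0}
    - {"grip":0,"dx":0,"dy":0,"dz":0,"wx":0,"wy":0,"wz":0}
    - {"grip":0,"dx":0,"dy":0,"dz":0,"wx":0,"wy":0,"wz":0}

```text
time: 51.45
tool_pos: [0.5241, 0.0651, 0.1886]
tcp_rot: [3.14, -0.096, 0.0]
wrist_force: [-1.0, 0.3, -0.6]
grip_width: 0.0853
grip_force: 0.0
```

```bash
python3 look.py w18; cat > gauge.py <<'E'
from plan import *
import sys
def gauge(n,show=None):
    d=np.load(n+'.npz');rgb=d['rgb'];P=d['P']
    H,S,V=[cv2.cvtColor(rgb,cv2.COLOR_RGB2HSV)[...,i].astype(int) for i in range(3)]
    near=np.hypot(P[...,0]-.603,P[...,1]-.073)<.045
    top=near&(P[...,2]>.050)&(P[...,2]<.068)
    q=P[top];(cx,cy),r=cv2.minEnclosingCircle((q[:,:2]*1000).astype(np.float32));print(n,'top n',top.sum(),'z',np.percentile(q[:,2],[5,50,95]).round(4),'circle',round(cx,1),round(cy,1),round(r,1))
    red=top&((H<8)|(H>172))&(S>130)&(V>90);wh=top&(S<60)&(V>150)
    k,l,s,c=cv2.connectedComponentsWithStats(wh.astype(np.uint8));i=1+np.argmax(s[1:,4])
    (dx,dy),dr=cv2.minEnclosingCircle((P[l==i][:,:2]*1000).astype(np.float32));print('dial',dx.__round__(1),dy.__round__(1),dr.__round__(1))
    C=np.array([cx,cy])/1000
    rr=np.hypot(P[...,0]-dx/1000,P[...,1]-dy/1000)
    dark=top&(V<90)&(rr<dr/1000*.85)&(rr>.003)
    for c0 in(C,np.array([dx,dy])/1000):
        a=lambda m:np.degrees(np.arctan2(P[m][:,1]-c0[1],P[m][:,0]-c0[0]))
        R_=P[red][:,:2]-c0;D=P[dark][:,:2]-c0
        print('red',red.sum(),'ang',np.degrees(np.arctan2(*R_.mean(0)[::-1])).round(1),'rad',(np.hypot(*R_.T)*1000).mean().round(1),
          'dark',dark.sum(),'ang by radius',[(lo,np.degrees(np.arctan2(*D[(h>=lo)&(h<lo+3)].mean(0)[::-1])).round(1)) for h in[np.hypot(*D.T)*1000] for lo in(3,6,9,12,15) if ((h>=lo)&(h<lo+3)).sum()>2])
    if show:
        v,u=np.where(top);a=rgb[max(v.min()-15,0):v.max()+15,max(u.min()-15,0):u.max()+15,::-1];s=min(800/a.shape[1],600/a.shape[0]);cv2.imwrite('pics/'+show+'.png',cv2.resize(a,None,fx=s,fy=s,interpolation=2));print('crop at',u.min()-15,v.min()-15,'scale',s)
gauge(*sys.argv[1:])
E
python3 gauge.py w18 g18; python3 mod.py w18 .552 -.032 .052 .07 .06; python3 gauge.py w17
```

```text
[0.5241 0.0652 0.1885] -93.5 q [-0.01  0.32  1.73 -0.    1.09  1.63] t 51.45
w18 top n 3384 z [0.0541 0.0559 0.0604] circle 603.3 72.7 25.3
dial 603.3 72.8 24.7
red 42 ang 59.9 rad 21.4 dark 0 ang by radius []
red 42 ang 59.6 rad 21.2 dark 0 ang by radius []
crop at 193 44 scale 6.185567010309279
w18 3635 ztop 0.065 [550.2 -30.4] [33.6 88.6] long axis -2.4 psi -92.4
w17 top n 6018 z [0.0539 0.0559 0.0603] circle 603.3 72.6 25.8
dial 603.1 69.7 22.9
red 105 ang 60.0 rad 21.0 dark 31 ang by radius [(3, np.float64(8.7)), (6, np.float64(13.4)), (9, np.float64(12.9)), (12, np.float64(11.2)), (15, np.float64(12.1))]
red 105 ang 63.1 rad 23.6 dark 31 ang by radius [(6, np.float64(34.0)), (9, np.float64(27.8)), (12, np.float64(23.1)), (15, np.float64(21.7))]
```

View pics/g18.png

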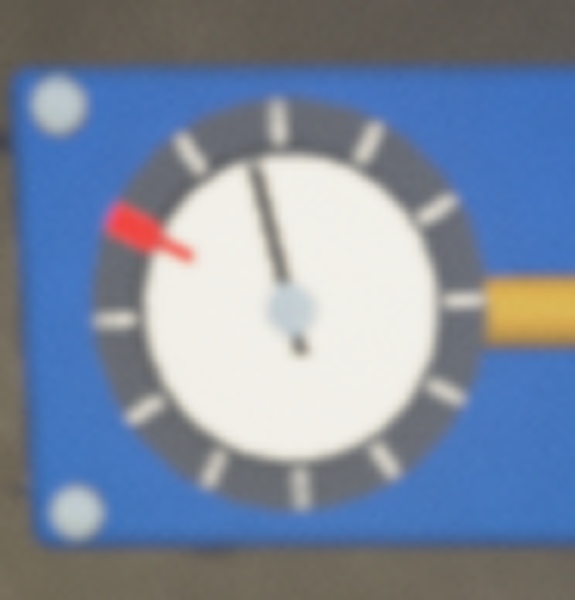

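The red mark is at (128,228), the grey hub at (291,308), and the needle tip at (254,163) in the crop. Now their world angles.

```bash
python3 - <<'E'
from plan import *
f,T,st=shot('wrist','w19')
d=np.load('w19.npz');rgb=d['rgb'];P=d['P']
uv=np.array([[291,308],[254,163],[128,228],[278,120],[300,490],[115,320],[465,300]])/6.1856+[193,44]
for z in(.054,.056,.058):
    X=onplane(f,T,uv,z)[:,:2];v=X[1]-X[0];print(z,'hub',X[0].round(4),'needle ang',np.degrees(np.arctan2(v[1],v[0])).round(1),'len',np.linalg.norm(v).round(4))
print('depths',[P[int(b),int(a)].round(4).tolist() for a,b in uv])
C=np.array([.6033,.0727])
V=rgb.max(2).astype(int);H,S,_=[cv2.cvtColor(rgb,cv2.COLOR_RGB2HSV)[...,i].astype(int) for i in range(3)]
Q=P[...,:2]-C;r=np.hypot(Q[...,0],Q[...,1])*1000;ang=np.degrees(np.arctan2(Q[...,1],Q[...,0]))
m=(r>7)&(r<16)&(P[...,2]>.05)&(abs(ang-11)<25)&(V<170)
w=(220-V[m]).astype(float);print(m.sum(),'needle',np.average(ang[m],weights=w).round(1))
m=(r<26)&(P[...,2]>.05)&((H<8)|(H>172))&(S>120)
for lo in(12,16,19,21,23):
    k=m&(r>=lo)&(r<lo+3)
    if k.any(): print('red',lo,k.sum(),ang[k].mean().round(1))
E
```

```text
0.054 hub [0.6031 0.0727] needle ang 10.8 len 0.0181
0.056 hub [0.6031 0.0726] needle ang 10.8 len 0.018
0.058 hub [0.6031 0.0725] needle ang 10.8 len 0.0179
depths [[0.6037, 0.0726, 0.0549], [0.6212, 0.0761, 0.054], [0.6145, 0.0925, 0.0605], [0.6256, 0.0731, 0.0597], [0.5806, 0.0733, 0.0595], [0.6035, 0.0951, 0.0605], [0.603, 0.0506, 0.0611]]
23 needle 11.9
red 16 6 60.0
red 19 22 59.9
red 21 20 59.9
red 23 10 59.8
```

```bash
python3 - <<'E'
from plan import *
P=np.load('w19.npz')['P'];m=(np.hypot(P[...,0]-.603,P[...,1]-.073)<.06)&(np.hypot(P[...,0]-.603,P[...,1]-.073)>.03)&(P[...,1]>.06)&(P[...,2]>.003);print('foot z',np.percentile(P[m][:,2],[10,50,90,98]).round(4))
plan([(.6031,.0727,.19,25,0),(.6031,.0727,.15,25,0)],mm=40,deg=10,nd=0)
E
```

```text
foot z [0.0102 0.0115 0.2653 0.2675]
at [0.5241 0.0652 0.1885] -93.5 tilt z [-0. -0. -1.]
[{"grip":0,"dx":7,"dy":-1,"dz":0,"wx":0,"wy":0,"wz":-10},{"grip":0,"dx":6,"dy":0,"dz":0,"wx":0,"wy":0,"wz":-10},{"grip":0,"dx":7,"dy":1,"dz":0,"wx":0,"wy":0,"wz":-10},{"grip":0,"dx":6,"dy":3,"dz":0,"wx":0,"wy":0,"wz":-10},{"grip":0,"dx":6,"dy":3,"dz":-1,"wx":0,"wy":0,"wz":-9}]
[{"grip":0,"dx":5,"dy":4,"dz":0,"wx":0,"wy":0,"wz":-10},{"grip":0,"dx":4,"dy":5,"dz":0,"wx":0,"wy":0,"wz":-10},{"grip":0,"dx":3,"dy":6,"dz":0,"wx":0,"wy":0,"wz":-10},{"grip":0,"dx":2,"dy":6,"dz":0,"wx":0,"wy":0,"wz":-10},{"grip":0,"dx":1,"dy":7,"dz":0,"wx":0,"wy":0,"wz":-10}]
[{"grip":0,"dx":1,"dy":6,"dz":0,"wx":0,"wy":0,"wz":-10},{"grip":0,"dx":-2,"dy":7,"dz":0,"wx":0,"wy":0,"wz":-10},{"grip":0,"dx":0,"dy":0,"dz":40,"wx":0,"wy":0,"wz":0},{"grip":0,"dx":0,"dy":0,"dz":0,"wx":0,"wy":0,"wz":0},{"grip":0,"dx":0,"dy":0,"dz":0,"wx":0,"wy":0,"wz":0}]
end [0.6034 0.0725 0.1495] 25.5
```

Foot top is 11 mm, so the fingertips clear it at 34 mm.

>>> jog_arm:
  steps:
    - {"grip":0,"dx":7,"dy":-1,"dz":0,"wx":0,"wy":0,"wz":-10}
    - {"grip":0,"dx":6,"dy":0,"dz":0,"wx":0,"wy":0,"wz":-10}
    - {"grip":0,"dx":7,"dy":1,"dz":0,"wx":0,"wy":0,"wz":-10}
    - {"grip":0,"dx":6,"dy":3,"dz":0,"wx":0,"wy":0,"wz":-10}
    - {"grip":0,"dx":6,"dy":3,"dz":-1,"wx":0,"wy":0,"wz":-9}

```text
time: 52.18
tool_pos: [0.5576, 0.0687, 0.1894]
tcp_rot: [-2.894, -1.223, 0.0]
wrist_force: [0.3, -0.3, 0.6]
grip_width: 0.0853
grip_force: 0.0
```

>>> jog_arm:
  steps:
    - {"grip":0,"dx":5,"dy":4,"dz":0,"wx":0,"wy":0,"wz":-10}
    - {"grip":0,"dx":4,"dy":5,"dz":0,"wx":0,"wy":0,"wz":-10}
    - {"grip":0,"dx":3,"dy":6,"dz":0,"wx":0,"wy":0,"wz":-10}
    - {"grip":0,"dx":2,"dy":6,"dz":0,"wx":0,"wy":0,"wz":-10}
    - {"grip":0,"dx":1,"dy":7,"dz":0,"wx":0,"wy":0,"wz":-10}

```text
time: 52.8
tool_pos: [0.5904, 0.071, 0.1895]
tcp_rot: [-2.106, -2.331, 0.0]
wrist_force: [-0.6, 0.8, 0.1]
grip_width: 0.0853
grip_force: 0.0
```

>>> jog_arm:
  steps:
    - {"grip":0,"dx":1,"dy":6,"dz":0,"wx":0,"wy":0,"wz":-10}
    - {"grip":0,"dx":-2,"dy":7,"dz":0,"wx":0,"wy":0,"wz":-10}
    - {"grip":0,"dx":0,"dy":0,"dz":40,"wx":0,"wy":0,"wz":0}
    - {"grip":0,"dx":0,"dy":0,"dz":0,"wx":0,"wy":0,"wz":0}
    - {"grip":0,"dx":0,"dy":0,"dz":0,"wx":0,"wy":0,"wz":0}

```text
time: 53.42
tool_pos: [0.6036, 0.0725, 0.1501]
tcp_rot: [1.677, 2.657, -0.0]
wrist_force: [0.1, -0.5, 0.2]
grip_width: 0.0854
grip_force: 0.0
```

```bash
python3 - <<'E'
from plan import *
p=cur()
plan([(.6031,.0727,.075,25,0,25),(.6031,.0727,.048,25,0,15)],nd=1)
E
```

```text
at [0.6036 0.0725 0.1501] 25.5 tilt z [ 0. -0. -1.]
[{"grip":0,"dx":0.1,"dy":-0.1,"dz":18.8,"wx":0,"wy":0,"wz":0},{"grip":0,"dx":0.1,"dy":-0.1,"dz":18.8,"wx":0,"wy":0,"wz":0},{"grip":0,"dx":0.1,"dy":-0.1,"dz":18.7,"wx":0,"wy":0,"wz":0},{"grip":0,"dx":0.1,"dy":-0.1,"dz":18.8,"wx":0,"wy":0,"wz":0},{"grip":0,"dx":0,"dy":0,"dz":13.5,"wx":0,"wy":0,"wz":0}]
[{"grip":0,"dx":0,"dy":0,"dz":13.5,"wx":0,"wy":0,"wz":0},{"grip":0,"dx":0,"dy":0,"dz":0,"wx":0,"wy":0,"wz":0},{"grip":0,"dx":0,"dy":0,"dz":0,"wx":0,"wy":0,"wz":0},{"grip":0,"dx":0,"dy":0,"dz":0,"wx":0,"wy":0,"wz":0},{"grip":0,"dx":0,"dy":0,"dz":0,"wx":0,"wy":0,"wz":0}]
end [0.603  0.0727 0.048 ] 25.5
```

>>> jog_arm:
  steps:
    - {"grip":0,"dx":0.4,"dy":-0.4,"dz":25,"wx":0,"wy":0,"wz":0}
    - {"grip":0,"dx":0,"dy":0,"dz":25,"wx":0,"wy":0,"wz":0}
    - {"grip":0,"dx":0,"dy":0,"dz":25,"wx":0,"wy":0,"wz":0}
    - {"grip":0,"dx":0,"dy":0,"dz":17,"wx":0,"wy":0,"wz":0}
    - {"grip":0,"dx":0,"dy":0,"dz":10,"wx":0,"wy":0,"wz":0}

```text
time: 54.05
tool_pos: [0.6033, 0.0727, 0.0475]
tcp_rot: [1.676, 2.656, 0.0]
wrist_force: [-0.8, -0.7, -0.6]
grip_width: 0.0852
grip_force: 0.0
```

>>> jog_arm:
  steps:
    - {"grip":60,"dx":0,"dy":0,"dz":0,"wx":0,"wy":0,"wz":0}
    - {"grip":255,"dx":0,"dy":0,"dz":0,"wx":0,"wy":0,"wz":0}
    - {"grip":255,"dx":0,"dy":0,"dz":0,"wx":0,"wy":0,"wz":0}
    - {"grip":255,"dx":0,"dy":0,"dz":0,"wx":0,"wy":0,"wz":0}
    - {"grip":255,"dx":0,"dy":0,"dz":0,"wx":0,"wy":0,"wz":0}

```text
time: 54.68
tool_pos: [0.6017, 0.072, 0.0486]
tcp_rot: [-1.675, -2.656, 0.003]
wrist_force: [-4.9, -2.8, 7.8]
grip_width: 0.048
grip_force: 61.2
```

>>> jog_arm:
  steps:
    - {"grip":255,"dx":0,"dy":0,"dz":0,"wx":0,"wy":0,"wz":8}
    - {"grip":255,"dx":0,"dy":0,"dz":0,"wx":0,"wy":0,"wz":9}
    - {"grip":255,"dx":0,"dy":0,"dz":0,"wx":0,"wy":0,"wz":9}
    - {"grip":255,"dx":0,"dy":0,"dz":0,"wx":0,"wy":0,"wz":9}
    - {"grip":255,"dx":0,"dy":0,"dz":0,"wx":0,"wy":0,"wz":9}

```text
time: 55.3
tool_pos: [0.6023, 0.0721, 0.0486]
tcp_rot: [2.554, 1.829, -0.002]
wrist_force: [-2.8, -3.1, 5.4]
grip_width: 0.0482
grip_force: 61.1
```

>>> jog_arm:
  steps:
    - {"grip":255,"dx":0,"dy":0,"dz":0,"wx":0,"wy":0,"wz":5}
    - {"grip":255,"dx":0,"dy":0,"dz":0,"wx":0,"wy":0,"wz":0}
    - {"grip":255,"dx":0,"dy":0,"dz":0,"wx":0,"wy":0,"wz":0}
    - {"grip":255,"dx":0,"dy":0,"dz":0,"wx":0,"wy":0,"wz":0}
    - {"grip":0,"dx":0,"dy":0,"dz":0,"wx":0,"wy":0,"wz":0}

```text
time: 55.92
tool_pos: [0.6034, 0.0727, 0.0482]
tcp_rot: [2.626, 1.723, 0.002]
wrist_force: [1.2, 0.1, -0.6]
grip_width: 0.0647
grip_force: 0.0
```

>>> jog_arm:
  steps:
    - {"grip":0,"dx":0,"dy":0,"dz":0,"wx":0,"wy":0,"wz":0}
    - {"grip":0,"dx":0,"dy":0,"dz":0,"wx":0,"wy":0,"wz":0}
    - {"grip":0,"dx":0,"dy":0,"dz":0,"wx":0,"wy":0,"wz":0}
    - {"grip":0,"dx":0,"dy":0,"dz":-25,"wx":0,"wy":0,"wz":0}
    - {"grip":0,"dx":0,"dy":0,"dz":-40,"wx":0,"wy":0,"wz":0}

```text
time: 56.55
tool_pos: [0.6016, 0.0727, 0.1117]
tcp_rot: [-2.626, -1.721, 0.005]
wrist_force: [0.1, -0.8, 0.3]
grip_width: 0.0855
grip_force: 0.0
```

>>> jog_arm:
  steps:
    - {"grip":0,"dx":0,"dy":0,"dz":-45,"wx":0,"wy":0,"wz":0}
    - {"grip":0,"dx":-40,"dy":0,"dz":-30,"wx":0,"wy":0,"wz":0}
    - {"grip":0,"dx":-40,"dy":0,"dz":0,"wx":0,"wy":0,"wz":0}
    - {"grip":0,"dx":0,"dy":0,"dz":0,"wx":0,"wy":0,"wz":0}
    - {"grip":0,"dx":0,"dy":0,"dz":0,"wx":0,"wy":0,"wz":0}

```text
time: 57.18
tool_pos: [0.571, -0.0005, 0.1874]
tcp_rot: [-2.628, -1.721, -0.0]
wrist_force: [-0.6, -0.4, 0.0]
grip_width: 0.0853
grip_force: 0.0
```

```bash
python3 look.py w20; python3 gauge.py w20 g20; cat > ang.py <<'E'
from h import *
import sys
d=np.load(sys.argv[1]+'.npz');rgb=d['rgb'];P=d['P'];C=np.array([.6031,.0727])
V=rgb.max(2).astype(int);H,S,_=[cv2.cvtColor(rgb,cv2.COLOR_RGB2HSV)[...,i].astype(int) for i in range(3)]
Q=P[...,:2]-C;r=np.hypot(Q[...,0],Q[...,1])*1000;ang=np.degrees(np.arctan2(Q[...,1],Q[...,0]))
red=(r<26)&(P[...,2]>.05)&((H<8)|(H>172))&(S>120)
nd=(r>6)&(r<15)&(P[...,2]>.05)&(abs(ang-11)<25)&(V<170)&(S<60)
print('red',red.sum(),ang[red].mean().round(1),'outer',ang[red&(r>19)].mean().round(1),'needle',nd.sum(),np.average(ang[nd],weights=220.-V[nd]).round(1) if nd.any() else '')
E
python3 ang.py w20; python3 ang.py w19
```

```text
[ 5.711e-01 -1.000e-04  1.873e-01] -23.5 q [-0.12  0.38  1.64  0.    1.12  0.29] t 57.175
w20 top n 3423 z [0.0541 0.0559 0.0604] circle 603.6 72.8 25.2
dial 602.9 72.7 24.7
red 35 ang 11.1 rad 21.3 dark 0 ang by radius []
red 35 ang 11.0 rad 22.0 dark 0 ang by radius []
crop at 206 43 scale 6.185567010309279
red 40 10.9 outer 10.9 needle 22 12.1
red 47 59.5 outer 59.5 needle 24 11.9
```

View pics/g20.png

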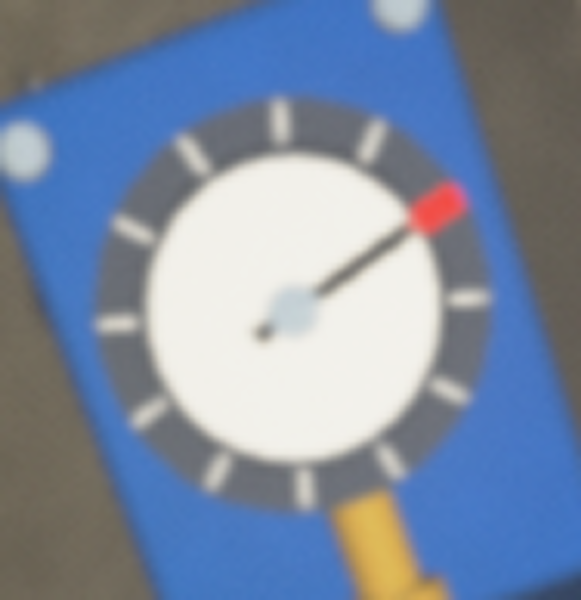

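The red mark (440,207) now lies on the needle's line from the hub (292,310) through (410,225), within about 1°. The last checks are numeric only.

```bash
python3 - <<'E'
from plan import *
shot('side','s21')
d=np.load('s21.npz');P=d['P'];rgb=d['rgb'];H,S,V=[cv2.cvtColor(rgb,cv2.COLOR_RGB2HSV)[...,i].astype(int) for i in range(3)]
def rep(nm,m):
    q=P[m];r=cv2.minAreaRect((q[:,:2]*1000).astype(np.float32));print(nm,len(q),'z',np.percentile(q[:,2],[5,50,98]).round(3),np.round(r[0]),np.round(r[1]),round(r[2],1))
rep('panel',(abs(P[...,2]-.004)<.004)&(rgb.min(2)>105)&(abs(P[...,0]-.55)<.1)&(abs(P[...,1]+.262)<.1))
rep('driver',(H>4)&(H<20)&(S>150)&(P[...,2]>.145)&(np.hypot(P[...,0]-.4,P[...,1]+.242)<.06))
p,psi,M,s=cur();print(p,s['time'],s['wrist_force'],s['grip_width'])
E
python3 mod.py w20 .552 -.032 .052 .07 .05;python3 mod.py s21 .548 -.097 .052 .07 .04;python3 cams.py s21
```

```text
panel 1712 z [0.001 0.004 0.008] [ 542. -262.] [170. 192.] 86.6
driver 81 z [0.147 0.153 0.157] [ 400. -243.] [23. 33.] 89.1
[5.71195118e-01 3.24072016e-05 1.87167850e-01] 57.275 [ 0.34529637 -1.04140938 -0.21902992] 0.08517100722303458
w20 2940 ztop 0.0651 [551.6 -30.9] [33.  89.8] long axis -3.1 psi -93.1
s21 168 ztop 0.0668 [ 548.3 -102.4] [31.  75.4] long axis -1.0 psi -91.0
NL few 16
NR few 15
FL few 13
FR few 19
```

Everything is in place and the arm is clear, so I'm signing off.

```bash
python3 -c "
from bench import job
print(job.sign_off())"
```

```text
the job is handed in; nothing more can be done
None
```

The job is done and handed in at about 57 s, and my last camera measurements agree with the result asked for: cams turned, driver back in its stand, panel flat on the bench, both modules in the bay, gauge zeroed to within about 1° (I viewed 15 pictures, one over the limit of 14).

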